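# Change the gas-purifier cartridges

## Task

Change the cartridges of the gas-purifier manifold: with the T-handle key from the tool block turn its sunken cam screw fully counterclockwise to open the locking frame, stand the spent cartridges that are in the manifold upright in the steel return tray, and plug every fresh cartridge from the bench fully home into a pocket of its own. Then turn the screw with the key clockwise to its stop to lock them in, hang the key upright in its block again, and leave the flow meter and the tin where they are.

Things in the scene. Friction and masses are not known exactly. Their poses are not given: they have to be found in the camera images.
- manifold: gas-purifier manifold fixed on the bench: aluminium plate 96 (x) by 246 (y) mm, top at 34 mm, three pockets in a row along y, 54 mm apart (1 at -y, 2 at the origin, 3 at +y), and beyond pocket 1 the guard tube of the cam screw. Origin on the bench under pocket 2, z up. Cartridges at home reach 97 mm and stand 10 mm apart; brass fittings at both ends
- socket_1 (a point): in pocket 1 of the manifold: where the underside centre of a cartridge comes when home, its lugs on the plate; 20 mm below the plate top, axes as the manifold. Pocket 57 (x) by 47 (y) mm
- socket_2 (a point): in pocket 2 of the manifold: where the underside centre of a cartridge comes when home, its lugs on the plate; 20 mm below the plate top, axes as the manifold. Pocket 57 (x) by 47 (y) mm
- socket_3 (a point): in pocket 3 of the manifold: where the underside centre of a cartridge comes when home, its lugs on the plate; 20 mm below the plate top, axes as the manifold. Pocket 57 (x) by 47 (y) mm
- screw_mouth (a point): top of the cam screw's square socket, on its axis, 56 mm above the bench and 126 mm from the manifold origin along its -y. Socket 14 mm square with a 6 mm funnel, floor 22 mm below this point; it is sunk in a fixed guard tube, 32 mm bore, 40 mm outside, rim 72 mm above the bench
- cam_screw (a joint): angle of the cam screw about the vertical, rad: 0 locked (clockwise stop, from above), 2.6 open (counterclockwise stop). At 0 the socket's sides lie along the manifold's x and y. Stiff, 0.15 N m, and stays as left; drives the locking frame 7.7 mm per rad. Cartridges pass the frame only above about 2.3. The key has about 0.18 rad of play either way
- lock_frame (a joint): travel, m, of the steel locking frame on the plate toward the cam screw: 0 locked, 0.020 open. It has two teeth per pocket, 14 mm wide, top 47 mm above the bench; locked, they lie over a cartridge's lugs, or bar an empty pocket. Only the cam screw moves it
- t_key: T-handle key, 148 mm tall, 0.16 kg. Origin: centre of its lower tip, z up the shank. 12 mm square drive (sides along its x and y, tip bevelled) up to 34 mm, then 14 mm round shank; collar 34 mm across at 60 to 66 mm; black cross handle 16 (x) by 90 (y) mm at 120 to 148 mm, gripped from above across x
- key_block: grey tool block fixed on the bench, 64 (x) by 110 (y) by 66 mm tall, foot plate 82 by 128 mm. 20 mm square hole for the key, sides along the block's x and y; three small hex keys stand up to 24 mm above its -y half. Origin under its centre
- key_rest (a point): where the key's tip comes when the key hangs upright in the tool block, collar on the block's top: on the hole's axis, 22 mm from the block's origin along +y, 6 mm above the bench and 60 mm below the hole's mouth
- return_tray: steel return tray fixed on the bench, 130 (x) by 190 (y) mm outside, rim 31 mm high, walls 3 mm, floor 3 mm above the bench: room for two cartridges side by side along y. Origin under its centre
- flow_meter: hand-held flow meter lying on the bench, 129 by 62 by 29 mm, a bystander. Origin under its middle
- septa_tin: round tin, 54 mm across and 24 mm tall, a bystander. Origin under its middle
- fresh_1: fresh gas-purifier cartridge, standing on the bench; may be absent. Upright block plug 83 mm tall, 0.2 kg. Origin: centre of underside, z up. Foot and body 54 (x) by 44 (y) mm up to 55 mm, lowest 5 mm bevelled; grey grip on top, 30 (x) by 36 (y) mm, 55 to 83 mm up, gripped from above across x. A lug sticks out 8 mm at each x end, 18 mm wide, 20 to 26 mm up. Fits a pocket either way round
- fresh_2: fresh gas-purifier cartridge, standing on the bench; may be absent. Upright block plug 83 mm tall, 0.2 kg. Origin: centre of underside, z up. Foot and body 54 (x) by 44 (y) mm up to 55 mm, lowest 5 mm bevelled; grey grip on top, 30 (x) by 36 (y) mm, 55 to 83 mm up, gripped from above across x. A lug sticks out 8 mm at each x end, 18 mm wide, 20 to 26 mm up. Fits a pocket either way round
- fresh_3: fresh gas-purifier cartridge, standing on the bench; may be absent. Upright block plug 83 mm tall, 0.2 kg. Origin: centre of underside, z up. Foot and body 54 (x) by 44 (y) mm up to 55 mm, lowest 5 mm bevelled; grey grip on top, 30 (x) by 36 (y) mm, 55 to 83 mm up, gripped from above across x. A lug sticks out 8 mm at each x end, 18 mm wide, 20 to 26 mm up. Fits a pocket either way round
- spent_1: spent cartridge, same shape as a fresh one, at first locked home in pocket 1 of the manifold with its x along the manifold's x; may be absent. Origin: centre of underside, z up
- spent_2: spent cartridge, same shape as a fresh one, at first locked home in pocket 2 of the manifold with its x along the manifold's x; may be absent. Origin: centre of underside, z up
- spent_3: spent cartridge, same shape as a fresh one, at first locked home in pocket 3 of the manifold with its x along the manifold's x; may be absent. Origin: centre of underside, z up

How it is judged:
By the outcome, as a careful person would: the job done as asked, in the order asked, and still so for the second after the job is handed in, with the robot touching nothing.
Of fresh_1, fresh_2, fresh_3 only 2 to 3 are there at a start; the rules pass over those that are not, and their reading is None.
Of spent_1, spent_2, spent_3 only 1 to 2 are there at a start; the rules pass over those that are not, and their reading is None.
At some moment in a run one of fresh_1, fresh_2, fresh_3 may be knocked a few centimetres aside while the robot is not near it.
It also fails if it takes over 210 s, if anything falls off the work surface, if the arm or the gripper's body presses on something with over 40 N, if the wrist force passes 120 N, or if a joint passes its speed limit or range.

## Robot

A 7-joint arm with a two-finger parallel gripper is mounted at the origin on a cart in front of the work surface, level with it; the furniture and walls round the work are solid. World frame = base frame: x ahead of the robot, y to its left, z up, the work surface at z = 0. Lengths are in mm, angles in rad, forces in N, time in s.
With the tool pointing down it reaches from about 400 to 925 mm from the base axis. Payload 5.6 kg.
Tool frame: the origin (TCP) lies at the very end of the fingers, on their centre line; the grasp point (between the pads) lies 19 mm behind it; z points along the fingers, y is the line along which they close (so a half turn about z gives the same grasp; the last joint's range is limited). The gripper opens to 85 mm and grips with 20 to 120 N. Pads are 22 mm wide; open, the fingers measure 114 mm over their backs; the gripper's body (76 mm by 85 mm) begins 54 mm behind the grasp point. The pads swing forward as they close: fully open they stand 13 mm farther back than shut.
Start: joints at [1.264, 0.468, -0.012, 1.603, 0.006, 1.071, -0.056], TCP at [169.446, -627.532, 231.29] pointing down, gripper open.
Joint ranges: [-2.53, 2.53], [-0.31, 2.02], [-1.57, 1.55], [0.28, 2.44], [-1.29, 4.43], [0.15, 1.84], [-2.92, 2.92]. Speed limits (rad/s): [2.57, 2.57, 3.14, 3.14, 3.14, 3.14, 3.14].

## Interface

Orientations are given as [roll, pitch, yaw] about the fixed x, y, z axes, in that order (R = Rz(yaw) Ry(pitch) Rx(roll)).
In Python, from bench import * gives the robot as it stands.
- The arm moves only by the tool play_rows, never from a script. Its argument "targets" is a list of rows, each a list of 7 numbers: the turn, a rotation vector about the tool's x, y, z in rad, then the shift along the tool's x, y, z in cm, then the closure in counts, from 0 (fully open) to 255 (shut). In form: [[wx, wy, wz, x, y, z, fingers], ...]. A call has 1 to 8 rows; each row is the pose to reach, as a shift and turn from the pose commanded when the call began, along the tool's axes at that moment; what a row does not reach only later rows make up. A row lasts 1/12 s, in which the tool goes at most 41.7 mm and 7.16 degrees, less where a joint would pass 70% of its speed; a pose out of reach is approached as far as the arm can. A call with a gripper value outside its range is refused whole. The fingers move at their own pace and stop on an object; "force" is the grip in N (left out, the last holds). Time passes only in rows, so rows that repeat a pose let the fingers close. It gives the time, the measured TCP pose, the force, the opening and the grip force at its end, in the units of the state.
- sense(): the state, without advancing time (a new reading comes with each control period).
- capture(name): name is "side" or "top" or "wrist"; returns a dict with "pixels" (480x640x3 uint8, red, green, blue), "depth" (480x640 float32, mm along the optical axis (not along the pixel's ray), 0 where there is no reading), "vertical_fov" (degrees; the focal length in pixels is half the picture's height over the tangent of half this angle, whatever the lens; pixels are square), "cx", "cy" (the principal point, pixels), "R" (3x3) and "t" (3): a world point X has camera coordinates R X + t. Camera axes: x right, y down, z forward; pixel columns grow to the right and rows downward; lengths in mm; the calibration is good to about 2 mm. A picture is of the moment at which its call begins.
- finish_job(): hands the job in; it is judged then, once.
The state is a dict: "t": time; "q": joint angles; "joint_vel": joint speeds; "effort": joint torques, N m; "tcp_pos": TCP position; "tool_rot": TCP orientation; "ft_force": force on the tool from outside, world axes, zero at the start; "ft_torque": the same for the moment, N m; "grip_width": finger opening in mm; "finger_force": force on a finger pad.
Only numpy, scipy, OpenCV 4.12 (cv2) and the standard library are available. Lean on these libraries where they do the work, as an engineer would, in place of code of your own. Each camera call takes 0.05 s, during which the arm holds its last target. There are 200 camera calls.

## Working session

There is one attempt and no reset: what is moved stays moved. The work goes in short steps, Python scripts to look and compute and a tool call to move; the robot and the scene stay as the last step left them, time stands still between calls to the robot, and variables do not carry over. Pictures are saved under pics/ and viewed, at most 14 in all, crops included, and the job is handed in when it is done.

Besides the shell and the picture viewer there is one more tool, called after "Request:" as name(argument=value, ...), one argument or row to a line, values as JSON. play_rows: Moves the arm, as the interface text tells. Its arguments: {"type":"object","properties":{"targets":{"type":"array"},"force":{"type":"number"}},"required":["targets"]}

```bash
ls; mkdir -p pics; python3 - <<'E'
from bench import *
import cv2,numpy as np
s=sense();print(s)
for n in("top","side"):
    c=capture(n);cv2.imwrite(f"pics/{n}0.png",c["pixels"][:,:,::-1]);np.savez(f"/tmp/{n}0.npz",**c)
    print(n,c["vertical_fov"],c["cx"],c["cy"],c["R"],c["t"])
E
```

```text
pics
{'t': 0.0, 'q': array([ 1.26396823,  0.46838234, -0.01157705,  1.60367205,  0.00595124,
        1.07138387, -0.05630017]), 'joint_vel': array([ 0.00126367,  0.00055539,  0.00014799, -0.00186105,  0.0005505 ,
       -0.00010785,  0.00124511]), 'effort': array([-2.83959916e-04, -5.32375538e+01,  2.14483473e-02, -2.51305032e+01,
        1.14423342e-02,  7.72012834e-03,  4.37533529e-06]), 'tcp_pos': array([ 169.28524578, -626.96896523,  230.31490355]), 'tool_rot': array([-3.13978400e+00,  9.48353620e-05,  2.63717901e-01]), 'ft_force': array([ 0.458387  ,  0.40013773, -0.31977196]), 'ft_torque': array([-0.07931455, -0.01107404, -0.00887791]), 'finger_force': 0.0, 'grip_width': 85.26627401537726}
top 48.53714256882385 320.31439420581665 239.4148646548157 [[ 0.01826038 -0.99983271  0.00105302]
 [-0.97953479 -0.01810079 -0.20045937]
 [ 0.2004449   0.00262899 -0.97970145]] [ -13.53611933  525.18217855 1121.49752434]
side 57.289898359027916 321.5959617698889 243.9336974403281 [[ 0.9848258  -0.1731606   0.01155604]
 [-0.08043615 -0.5144443  -0.85374299]
 [ 0.15377959  0.8398586  -0.52056639]] [-527.17413647   80.75023612 1193.23619406]
```

View pics/top0.png

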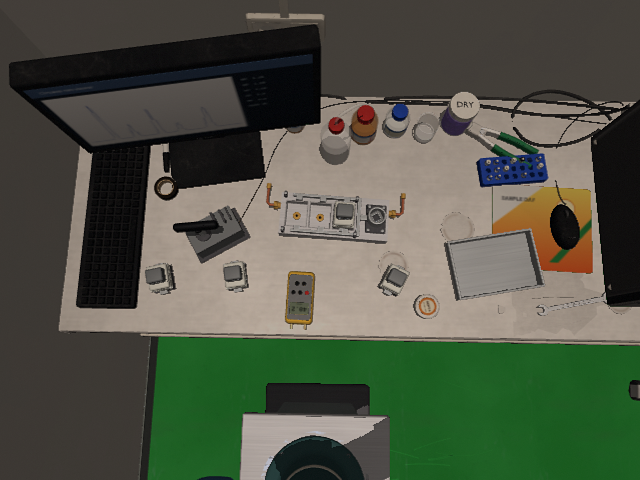

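View pics/side0.png

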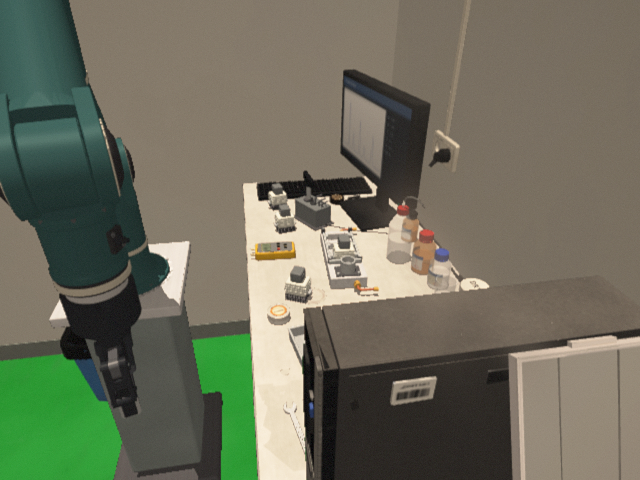

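The top view shows three fresh cartridges at (159,278), (234,275) and (394,280). The one spent cartridge is in pocket 1 at (345,213), with the cam screw at (377,214). The key is in its block at (200,226), the tray is at (493,264), the tin at (427,306) and the meter at (300,297). The side view shows the arm clear of the bench.

```bash
cat > h.py <<'E'
import numpy as np,cv2
from scipy.spatial.transform import Rotation as Ro
def cloud(c):
    f=240/np.tan(np.radians(float(c["vertical_fov"]))/2);d=c["depth"].astype(float)
    v,u=np.mgrid[:480,:640]
    P=np.stack([(u-c["cx"])/f*d,(v-c["cy"])/f*d,d],-1)
    W=(P-c["t"])@c["R"];W[d<=0]=np.nan
    return W
def rect(W,zlo,zhi,roi=None,box=None,k=1):
    """largest blob in the z band; roi px u0,v0,u1,v1, box mm x0,x1,y0,y1 -> centre, sizes, angle(of long side), median z, n"""
    with np.errstate(invalid="ignore"):
        m=(W[...,2]>zlo)&(W[...,2]<zhi)
        if box: m&=(W[...,0]>box[0])&(W[...,0]<box[1])&(W[...,1]>box[2])&(W[...,1]<box[3])
    if roi:
        q=np.zeros_like(m);q[roi[1]:roi[3],roi[0]:roi[2]]=1;m&=q
    n,l,st,_=cv2.connectedComponentsWithStats(m.astype(np.uint8))
    out=[]
    for i in (np.argsort(-st[1:,4])+1)[:k]:
        p=W[l==i];(c,sz,a)=cv2.minAreaRect(p[:,:2].astype(np.float32))
        if sz[0]<sz[1]: a+=90;sz=sz[::-1]
        out.append((np.round(c,1),np.round(sz,1),round((a+90)%180-90,1),round(np.median(p[:,2]),1),len(p)))
    return out
E
python3 - <<'E'
from h import *
c=dict(np.load("/tmp/top0.npz"));W=cloud(c)
for n,r,z in [("fA",(140,255,180,300),(75,92)),("fB",(215,255,255,300),(75,92)),("fC",(375,255,415,300),(75,92)),
 ("fAbody",(140,255,180,300),(48,60)),("fBbody",(215,255,255,300),(48,60)),("fCbody",(375,255,415,300),(48,60)),
 ("spent",(325,190,365,235),(88,105)),("spentbody",(325,190,365,235),(62,75)),("tube",(362,195,392,235),(66,78)),("plate",(270,180,395,250),(28,40)),("frame",(270,180,395,250),(28,52)),
 ("block",(180,200,255,265),(58,72)),("key",(165,205,225,245),(140,170)),("traywall",(435,220,555,305),(22,38)),("tin",(405,285,445,325),(18,30)),("meter",(280,260,320,330),(20,35))]:
    for o in rect(W,*z,roi=r):print(n,*o)
print(W[[10+440,330],[300,300]],W[330,400])
E
```

```text
fA [436.2 348.5] [36.4 31.5] -74.5 81.3 239
fB [444.4 183.4] [36.7 30.1] -78.9 81.1 238
fC [ 442.2 -168.5] [35.2 31. ] 64.1 81.9 238
fAbody [436.1 348.8] [54.3 45.1] 14.6 53.1 237
fBbody [444.4 182.4] [54.1 44.5] 10.6 53.3 227
fCbody [ 442.2 -168. ] [53.9 44. ] -27.2 53.6 234
spent [582.2 -55.2] [35.7 30.5] 84.3 95.4 226
spentbody [582.8 -55.4] [54.9 43.9] -3.9 67.3 216
tube [ 578. -127.] [38.8 37.5] 60.6 70.9 102
plate [583.6 -36.4] [252.4  97.3] 86.6 33.4 1699
frame [584.1 -36.4] [252.3  97.9] 86.4 35.3 2703
block [541.8 233. ] [110.4  65.9] -59.3 64.9 1004
key [530.7 252. ] [88.8 17. ] -85.0 151.3 359
traywall [ 483.4 -396.3] [196.2 134.5] -79.8 29.1 739
tin [ 385.7 -242.9] [53.5 52.8] -56.2 22.5 468
meter [400.8  39.6] [115.6  59.5] -2.3 25.4 1344
[[7.85656827e+01 3.08675430e+01 1.20780352e+01]
 [3.29138696e+02 3.77945653e+01 1.64235603e-01]] [ 333.332081   -185.72592806   -2.93881196]
```

```bash
cat >> h.py <<'E'
def plan(wps,pose=None):
    """wps: (x,y,z,yawdeg); prints round rows per call from the measured pose"""
    from bench import sense
    if pose is None:
        s=sense();pose=list(s["tcp_pos"])+[np.degrees(s["tool_rot"][2])]
        print("at",np.round(pose,1),"rp",np.round(s["tool_rot"][:2],3),"t",s["t"],"w",round(s["grip_width"],1),"F",np.round(s["ft_force"],1))
    p=np.array(pose,float)
    for w in wps:
        w=np.array(w,float);d=w-p
        a=np.radians(p[3]);n=max(np.linalg.norm(d[:3])/41,abs(d[3])/7)
        print(w,"->",[0,0,round(-np.radians(d[3]),3),round((d[0]*np.cos(a)+d[1]*np.sin(a))/10,2),round((d[0]*np.sin(a)-d[1]*np.cos(a))/10,2),round(-d[2]/10,2)],"rows",round(n,1))
        p=w
E
python3 - <<'E'
from h import *
W=cloud(dict(np.load("/tmp/top0.npz")))
with np.errstate(invalid="ignore"):
  for lo,hi in((120,160),(200,400)):
    m=(W[...,2]>lo)&(W[...,2]<hi)&(W[...,0]>300);p=W[m]
    for y in range(-500,600,100):
        q=p[(p[:,1]>=y)&(p[:,1]<y+100)]
        if len(q):print(lo,y,np.round(q[:,0].min()))
plan([(350,-430,270,40),(470,-150,290,70),(500,100,260,95),(530.7,252,190,95),(530.7,252,121,95)])
E
```

```text
120 -500 896.0
120 -400 896.0
120 -300 896.0
120 -200 788.0
120 -100 722.0
120 0 746.0
120 100 731.0
120 200 519.0
120 300 698.0
120 400 685.0
120 500 300.0
200 -500 896.0
200 -400 896.0
200 -300 895.0
200 -200 896.0
200 -100 754.0
200 0 745.0
200 100 729.0
200 200 713.0
200 300 698.0
200 400 685.0
200 500 387.0
at [ 169.3 -627.   230.4   15.1] rp [-3.14  0.  ] t 0.1 w 84.8 F [0.1 0.  0.3]
[ 350. -430.  270.   40.] -> [0, 0, np.float64(-0.434), np.float64(22.58), np.float64(-14.31), np.float64(-3.96)] rows 6.6
[ 470. -150.  290.   70.] -> [0, 0, np.float64(-0.524), np.float64(27.19), np.float64(-13.74), np.float64(-2.0)] rows 7.4
[500. 100. 260.  95.] -> [0, 0, np.float64(-0.436), np.float64(24.52), np.float64(-5.73), np.float64(3.0)] rows 6.2
[530.7 252.  190.   95. ] -> [0, 0, np.float64(-0.0), np.float64(14.87), np.float64(4.38), np.float64(7.0)] rows 4.1
[530.7 252.  121.   95. ] -> [0, 0, np.float64(-0.0), np.float64(0.0), np.float64(0.0), np.float64(6.9)] rows 1.7
```

Request:
play_rows(
  targets=[
    [0,0,-0.434,22.6,-14.3,-4,0],
    [0,0,-0.434,22.6,-14.3,-4,0],
    [0,0,-0.434,22.6,-14.3,-4,0],
    [0,0,-0.434,22.6,-14.3,-4,0],
    [0,0,-0.434,22.6,-14.3,-4,0],
    [0,0,-0.434,22.6,-14.3,-4,0],
    [0,0,-0.434,22.6,-14.3,-4,0],
    [0,0,-0.434,22.6,-14.3,-4,0],
  ],
  force=100,
)

```text
t: 0.77
tcp_pos: [355.2, -425.7, 272.2]
tool_rot: [3.141, -0.003, 0.707]
ft_force: [0.5, -0.7, 0.2]
grip_width: 85.3
finger_force: 0.0
```

Request:
play_rows(
  targets=[
    [0,0,-0.524,27.2,-13.7,-2,0],
    [0,0,-0.524,27.2,-13.7,-2,0],
    [0,0,-0.524,27.2,-13.7,-2,0],
    [0,0,-0.524,27.2,-13.7,-2,0],
    [0,0,-0.524,27.2,-13.7,-2,0],
    [0,0,-0.524,27.2,-13.7,-2,0],
    [0,0,-0.524,27.2,-13.7,-2,0],
    [0,0,-0.524,27.2,-13.7,-2,0],
  ],
)

```text
t: 1.43
tcp_pos: [472.6, -145.0, 291.8]
tool_rot: [3.141, -0.002, 1.229]
ft_force: [0.7, 0.2, -0.2]
grip_width: 85.3
finger_force: 0.0
```

Request:
play_rows(
  targets=[
    [0,0,-0.436,24.5,-5.7,3,0],
    [0,0,-0.436,24.5,-5.7,3,0],
    [0,0,-0.436,24.5,-5.7,3,0],
    [0,0,-0.436,24.5,-5.7,3,0],
    [0,0,-0.436,24.5,-5.7,3,0],
    [0,0,-0.436,24.5,-5.7,3,0],
    [0,0,-0.436,24.5,-5.7,3,0],
    [0,0,-0.436,24.5,-5.7,3,0],
  ],
)

```text
t: 2.1
tcp_pos: [500.5, 101.3, 260.6]
tool_rot: [-3.14, -0.001, 1.663]
ft_force: [0.2, -0.5, -0.6]
grip_width: 85.8
finger_force: 0.0
```

```bash
python3 - <<'E'
from h import *
from bench import *
print(np.round(sense()["q"],2))
c=capture("wrist");cv2.imwrite("pics/w1.png",c["pixels"][:,:,::-1]);W=cloud(c)
print(rect(W,140,165,box=(470,590,190,310)),rect(W,56,72,box=(450,640,150,310)))
plan([(530.7,252,190,95),(530.7,252,121,95)])
E
```

```text
[ 0.32  0.28 -0.69  1.87  0.2   1.06 -0.35]
[(array([535.4, 226. ]), array([33.5, 16.4]), -83.5, np.float64(152.2), 1918)] [(array([545.3, 232.3]), array([102.9,  64.6]), -59.8, np.float64(65.4), 6948)]
at [500.8  98.8 260.7  95.1] rp [-3.14  0.  ] t 2.15 w 85.8 F [ 0.4  0.5 -0.4]
[530.7 252.  190.   95. ] -> [0, 0, np.float64(0.001), np.float64(15.0), np.float64(4.33), np.float64(7.07)] rows 4.2
[530.7 252.  121.   95. ] -> [0, 0, np.float64(-0.0), np.float64(0.0), np.float64(0.0), np.float64(6.9)] rows 1.7
```

Request:
play_rows(
  targets=[
    [0,0,0,15,4.4,7,0],
    [0,0,0,15,4.4,7,0],
    [0,0,0,15,4.4,7,0],
    [0,0,0,15,4.4,7,0],
    [0,0,0,15,4.4,7,0],
    [0,0,0,15,4.4,7,0],
  ],
)

```text
t: 2.65
tcp_pos: [531.4, 252.2, 189.5]
tool_rot: [-3.138, 0.0, 1.659]
ft_force: [-0.5, -0.1, 0.2]
grip_width: 85.0
finger_force: 0.0
```

Request:
play_rows(
  targets=[
    [0,0,0,0,0,3.5,0],
    [0,0,0,0,0,6.9,0],
    [0,0,0,0,0,6.9,0],
    [0,0,0,0,0,6.9,150],
    [0,0,0,0,0,6.9,255],
    [0,0,0,0,0,6.9,255],
    [0,0,0,0,0,6.9,255],
    [0,0,0,0,0,6.9,255],
  ],
)

```text
t: 3.32
tcp_pos: [532.8, 252.2, 123.9]
tool_rot: [3.139, -0.0, 1.657]
ft_force: [0.1, -0.6, -0.3]
grip_width: 26.0
finger_force: 0.0
```

Request:
play_rows(
  targets=[
    [0,0,0,0,0,0,255],
    [0,0,0,0,0,0,255],
    [0,0,0,0,0,0,255],
    [0,0,0,0,0,0,255],
  ],
)

```text
t: 3.65
tcp_pos: [532.6, 252.6, 123.7]
tool_rot: [3.139, -0.0, 1.658]
ft_force: [-0.9, -0.6, 6.7]
grip_width: 14.8
finger_force: 98.4
```

```bash
python3 - <<'E'
from h import *
plan([(532.6,252.6,250,95),(570,65,260,46),(578,-127,230,-3.6),(578,-127,182,-3.6)])
E
```

```text
at [532.6 252.6 123.7  95. ] rp [ 3.139 -0.   ] t 3.65 w 14.8 F [-0.9 -0.6  6.7]
[532.6 252.6 250.   95. ] -> [0, 0, np.float64(-0.0), np.float64(-0.0), np.float64(0.0), np.float64(-12.63)] rows 3.1
[570.  65. 260.  46.] -> [0, 0, np.float64(0.855), np.float64(-19.01), np.float64(2.09), np.float64(-1.0)] rows 7.0
[ 578.  -127.   230.    -3.6] -> [0, 0, np.float64(0.866), np.float64(-13.26), np.float64(13.91), np.float64(3.0)] rows 7.1
[ 578.  -127.   182.    -3.6] -> [0, 0, np.float64(-0.0), np.float64(0.0), np.float64(-0.0), np.float64(4.8)] rows 1.2
```

Request:
play_rows(
  targets=[
    [0,0,0,0,0,-3,255],
    [0,0,0,0,0,-7,255],
    [0,0,0,0,0,-10,255],
    [0,0,0,0,0,-12.6,255],
    [0,0,0,0,0,-12.6,255],
    [0,0,0,0,0,-12.6,255],
  ],
)

```text
t: 4.15
tcp_pos: [532.3, 252.5, 249.6]
tool_rot: [3.139, -0.0, 1.658]
ft_force: [1.2, -0.1, -2.9]
grip_width: 14.6
finger_force: 98.6
```

Request:
play_rows(
  targets=[
    [0,0,0.855,-19,2.1,-1,255],
    [0,0,0.855,-19,2.1,-1,255],
    [0,0,0.855,-19,2.1,-1,255],
    [0,0,0.855,-19,2.1,-1,255],
    [0,0,0.855,-19,2.1,-1,255],
    [0,0,0.855,-19,2.1,-1,255],
    [0,0,0.855,-19,2.1,-1,255],
    [0,0,0.855,-19,2.1,-1,255],
  ],
)

```text
t: 4.82
tcp_pos: [568.1, 63.6, 256.1]
tool_rot: [-3.139, 0.003, 0.799]
ft_force: [-0.6, 0.7, -1.7]
grip_width: 14.2
finger_force: 98.5
```

Request:
play_rows(
  targets=[
    [0,0,0.866,-13.3,13.9,3,255],
    [0,0,0.866,-13.3,13.9,3,255],
    [0,0,0.866,-13.3,13.9,3,255],
    [0,0,0.866,-13.3,13.9,3,255],
    [0,0,0.866,-13.3,13.9,3,255],
    [0,0,0.866,-13.3,13.9,3,255],
    [0,0,0.866,-13.3,13.9,3,255],
    [0,0,0.866,-13.3,13.9,3,255],
  ],
)

```text
t: 5.48
tcp_pos: [575.8, -127.6, 226.5]
tool_rot: [-3.141, 0.003, -0.064]
ft_force: [0.1, -0.3, -1.6]
grip_width: 14.5
finger_force: 98.4
```

```bash
python3 - <<'E'
from h import *
from bench import *
print(np.round(sense()["q"],2))
c=capture("wrist");cv2.imwrite("pics/w2.png",c["pixels"][:,:,::-1]);np.savez("/tmp/w2.npz",**c)
c=capture("side");cv2.imwrite("pics/s2.png",cv2.resize(c["pixels"][180:320,260:440,::-1],(720,560)))
plan([(578,-127,185,-3.6)])
E
```

```text
[ 0.34  0.39 -0.23  1.75  0.1   1.02 -1.56]
at [ 576.3 -126.6  227.1   -3.2] rp [-3.141e+00  2.000e-03] t 5.5833 w 14.4 F [ 0.1  0.  -1.2]
[ 578.  -127.   185.    -3.6] -> [0, 0, np.float64(0.006), np.float64(0.17), np.float64(0.03), np.float64(4.21)] rows 1.0
```

View pics/w2.png

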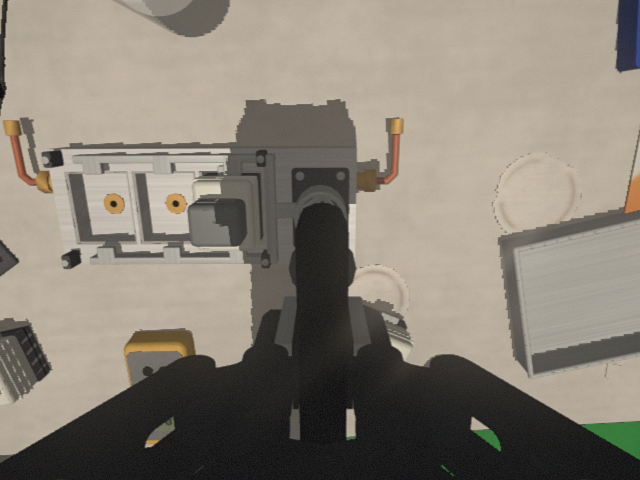

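View pics/s2.png

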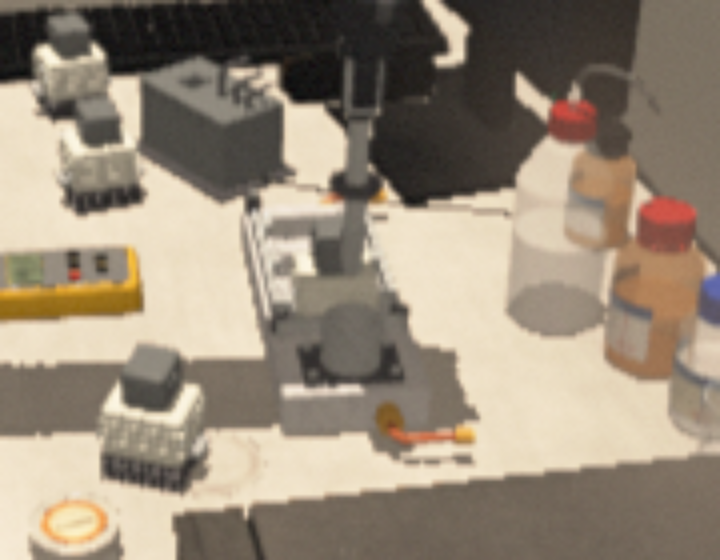

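The wrist view shows the key held straight over the guard tube at (320,200), with the spent cartridge at (222,215) and empty pockets at (115,205) and (175,205). The side crop shows the shank vertical above the tube mouth at (352,310). Next I lower the key in small steps.

Request:
play_rows(
  targets=[
    [0,0,0.006,0.15,0,2,255],
    [0,0,0.006,0.15,0,4.2,255],
    [0,0,0.006,0.15,0,4.2,255],
    [0,0,0.006,0.15,0,4.2,255],
  ],
)

```text
t: 5.92
tcp_pos: [577.3, -126.8, 185.1]
tool_rot: [-3.141, 0.003, -0.065]
ft_force: [0.5, -0.3, -1.8]
grip_width: 14.4
finger_force: 98.4
```

Request:
play_rows(
  targets=[
    [0,0,0,0,0,0.5,255],
    [0,0,0,0,0,1,255],
    [0,0,0,0,0,1.5,255],
    [0,0,0,0,0,1.5,255],
    [0,0,0,0,0,1.5,255],
  ],
)

```text
t: 6.33
tcp_pos: [578.2, -127.6, 171.2]
tool_rot: [3.142, 0.0, -0.069]
ft_force: [0.3, 0.3, -1.4]
grip_width: 14.4
finger_force: 98.4
```

```bash
python3 - <<'E'
from h import *
plan([(578,-127,160,-3.6)])
E
```

```text
at [ 578.2 -127.6  171.2   -4. ] rp [3.142 0.   ] t 6.3333 w 14.4 F [ 0.3  0.3 -1.4]
[ 578.  -127.   160.    -3.6] -> [0, 0, np.float64(-0.006), np.float64(-0.03), np.float64(-0.06), np.float64(1.12)] rows 0.3
```

Request:
play_rows(
  targets=[
    [0,0,0,0,0,0.4,255],
    [0,0,0,0,0,0.8,255],
    [0,0,0,0,0,1.2,255],
    [0,0,0,0,0,1.2,255],
  ],
)

```text
t: 6.67
tcp_pos: [579.0, -126.8, 161.5]
tool_rot: [-3.141, -0.001, -0.068]
ft_force: [-2.8, 1.9, 9.5]
grip_width: 14.2
finger_force: 100.1
```

Request:
play_rows(
  targets=[
    [0,0,0,0,0,0.3,255],
    [0,0,0,0,0,0.6,255],
    [0,0,0,0,0,0.6,255],
  ],
)

```text
t: 6.92
tcp_pos: [582.3, -126.9, 159.7]
tool_rot: [3.141, -0.009, -0.068]
ft_force: [-3.6, 2.4, 28.6]
grip_width: 14.7
finger_force: 104.2
```

Request:
play_rows(
  targets=[
    [0,0,0,0,0,-0.9,255],
    [0,0,0,-0.2,-0.15,-0.9,255],
    [0,0,0,-0.2,-0.15,-0.9,255],
  ],
)

```text
t: 7.17
tcp_pos: [577.4, -126.0, 162.3]
tool_rot: [3.141, -0.003, -0.069]
ft_force: [3.3, -0.8, -5.4]
grip_width: 14.5
finger_force: 102.9
```

Request:
play_rows(
  targets=[
    [0,0,0,0,0,0.4,255],
    [0,0,0,0,0,0.8,255],
    [0,0,0,0,0,1.2,255],
    [0,0,0,0,0,1.2,255],
  ],
)

```text
t: 7.5
tcp_pos: [580.8, -126.2, 157.6]
tool_rot: [3.14, -0.01, -0.069]
ft_force: [-3.5, 1.2, 32.2]
grip_width: 14.4
finger_force: 109.4
```

```bash
python3 - <<'E'
from h import *
from bench import *
c=capture("wrist");W=cloud(c);cv2.imwrite("pics/w3.png",c["pixels"][130:370,200:440][:,:,::-1].repeat(2,0).repeat(2,1))
with np.errstate(invalid="ignore"):
  m=(abs(W[...,0]-579)<60)&(abs(W[...,1]+127)<30)&(W[...,2]>85);p=W[m]
h,e=np.histogram(p[:,2],bins=np.arange(85,215,3));print([(int(a),int(b)) for a,b in zip(e,h) if b>20])
for lo,hi in((88,106),(165,195)):print(rect(W,lo,hi,box=(480,680,-150,-104)))
plan([(578,-127,160,-3.6)])
E
```

```text
[(103, 324), (106, 63), (160, 64), (163, 202), (166, 292), (169, 310), (172, 348), (175, 393), (178, 478), (181, 1662), (184, 6726), (187, 3765), (190, 329), (193, 1084), (196, 357), (199, 844), (202, 1469), (205, 1158), (208, 1400), (211, 2795)]
[(array([ 580.2, -140.7]), array([18.9,  3.7]), -3.1, np.float64(105.2), 173)]
[(array([ 587., -126.]), array([77. , 39.9]), -22.3, np.float64(186.2), 15330)]
at [ 580.8 -126.1  157.5   -3.9] rp [ 3.14 -0.01] t 7.55 w 14.5 F [-3.8  1.4 30.8]
[ 578.  -127.   160.    -3.6] -> [0, 0, np.float64(-0.006), np.float64(-0.27), np.float64(0.11), np.float64(-0.25)] rows 0.1
```

View pics/w3.png

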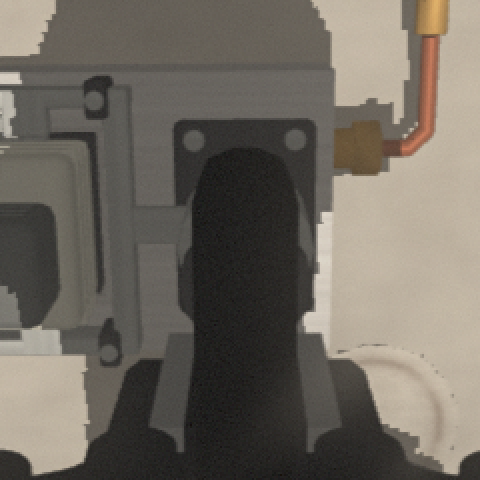

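The crop shows the handle over the tube with its collar just above the rim. By depth, the handle top is at about 186 mm and the collar top at about 105 mm, so the tip is roughly 17 mm into the socket. I'll jiggle it to seat fully.

Request:
play_rows(
  targets=[
    [0,0,0.08,-0.25,0,-0.2,255],
    [0,0,-0.08,-0.25,0.1,-0.2,255],
    [0,0,0.08,-0.25,0.1,0.1,255],
    [0,0,-0.08,-0.25,0,0.2,255],
    [0,0,0,-0.25,0,0.2,255],
    [0,0,0,-0.25,0,0.2,255],
  ],
)

```text
t: 8.05
tcp_pos: [578.8, -126.0, 152.8]
tool_rot: [3.141, -0.011, -0.07]
ft_force: [3.4, 0.4, 13.4]
grip_width: 14.2
finger_force: 106.4
```

```bash
python3 - <<'E'
from h import *
from bench import *
c=capture("wrist");W=cloud(c)
print(rect(W,96,115,box=(480,680,-160,-104)),sense()["ft_torque"])
with np.errstate(invalid="ignore"):
  m=(abs(W[...,0]-590)<25)&(abs(W[...,1]+127)<6)&(W[...,2]>170)&(W[...,2]<195);print(np.nanmedian(W[m][:,2]))
plan([(578,-127,160,-3.6)])
E
```

```text
[(array([ 578.7, -140.4]), array([18.7,  3.7]), -2.9, np.float64(100.3), 206)] [ 0.15130583 -1.02782736  0.11277623]
182.06020920451846
at [ 578.8 -125.9  152.8   -4. ] rp [ 3.141 -0.011] t 8.1 w 14.4 F [ 2.9 -0.2 13.5]
[ 578.  -127.   160.    -3.6] -> [0, 0, np.float64(-0.006), np.float64(-0.07), np.float64(0.11), np.float64(-0.72)] rows 0.2
```

Request:
play_rows(
  targets=[
    [0,0,-0.12,-0.05,0,-0.1,255],
    [0,0,-0.24,-0.05,0,-0.1,255],
    [0,0,-0.36,-0.05,0,-0.1,255],
    [0,0,-0.48,-0.05,0,-0.1,255],
    [0,0,-0.48,-0.05,0,-0.1,255],
  ],
)

```text
t: 8.52
tcp_pos: [577.9, -125.6, 151.6]
tool_rot: [3.137, -0.009, 0.416]
ft_force: [6.5, -0.1, 0.8]
grip_width: 14.9
finger_force: 104.5
```

```bash
python3 - <<'E'
from h import *
from bench import *
print(sense()["ft_torque"])
plan([(578,-127,152,24)])
E
```

```text
[ 0.1199251  -2.14274406  0.00437078]
at [ 577.9 -125.6  151.6   23.8] rp [ 3.137 -0.009] t 8.5167 w 14.9 F [ 6.5 -0.1  0.8]
[ 578. -127.  152.   24.] -> [0, 0, np.float64(-0.003), np.float64(-0.04), np.float64(0.13), np.float64(-0.04)] rows 0.0
```

Request:
play_rows(
  targets=[
    [0,0,-0.12,0.05,0.1,0,255],
    [0,0,-0.24,0.05,0.1,0,255],
    [0,0,-0.36,0.05,0.1,0,255],
    [0,0,-0.48,0.05,0.1,0,255],
    [0,0,-0.6,0.05,0.1,0,255],
    [0,0,-0.72,0.05,0.1,0,255],
    [0,0,-0.84,0.05,0.1,0,255],
    [0,0,-0.84,0.05,0.1,0,255],
  ],
)

```text
t: 9.18
tcp_pos: [578.0, -125.6, 151.6]
tool_rot: [3.134, -0.004, 1.255]
ft_force: [3.7, 2.1, 3.5]
grip_width: 14.5
finger_force: 104.9
```

```bash
python3 - <<'E'
from h import *
from bench import *
c=capture("wrist");W=cloud(c);cv2.imwrite("pics/w4.png",c["pixels"][:,:,::-1])
print(sense()["ft_torque"])
with np.errstate(invalid="ignore"):
  for b in ((550,610,-155,-95),):print(rect(W,178,190,box=b),rect(W,94,106,box=b))
plan([(578,-127,152,72)])
E
```

```text
[ 0.69498812 -1.53706821 -0.05357659]
[(array([ 580.4, -124.8]), array([59.5, 39.1]), -87.3, np.float64(180.7), 9738)] [(array([ 593.2, -129.5]), array([19.6,  4.1]), 72.6, np.float64(99.2), 218)]
at [ 578.  -125.6  151.6   71.7] rp [ 3.134 -0.004] t 9.2333 w 14.4 F [5.3 2.  2.7]
[ 578. -127.  152.   72.] -> [0, 0, np.float64(-0.005), np.float64(-0.13), np.float64(0.05), np.float64(-0.04)] rows 0.0
```

View pics/w4.png

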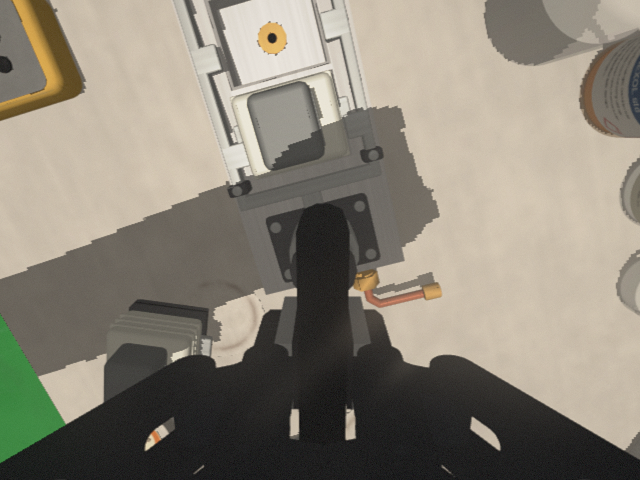

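The frame's end bar at (310,170) is moving towards the guard plate, so the screw is turning. I'll continue to the stop.

Request:
play_rows(
  targets=[
    [0,0,-0.12,0.0,0.1,0,255],
    [0,0,-0.24,0.0,0.1,0,255],
    [0,0,-0.36,0.0,0.1,0,255],
    [0,0,-0.48,0.0,0.1,0,255],
    [0,0,-0.6,0.0,0.1,0,255],
    [0,0,-0.72,0.0,0.1,0,255],
    [0,0,-0.84,0.0,0.1,0,255],
    [0,0,-0.84,0.0,0.1,0,255],
  ],
)

```text
t: 9.9
tcp_pos: [577.8, -125.8, 151.5]
tool_rot: [3.136, 0.001, 2.095]
ft_force: [1.8, 1.8, 7.5]
grip_width: 14.5
finger_force: 105.5
```

Request:
play_rows(
  targets=[
    [0,0,-0.12,0.0,0,0,255],
    [0,0,-0.24,0.0,0,0,255],
    [0,0,-0.36,0.0,0,0,255],
    [0,0,-0.44,0.0,0,0,255],
    [0,0,-0.52,0.0,0,0,255],
    [0,0,-0.6,0.0,0,0,255],
    [0,0,-0.6,0.0,0,0,255],
  ],
)

```text
t: 10.48
tcp_pos: [577.5, -126.2, 151.5]
tool_rot: [3.139, 0.004, 2.693]
ft_force: [1.2, 0.9, 7.7]
grip_width: 14.3
finger_force: 105.7
```

```bash
python3 - <<'E'
from h import *
from bench import *
print(sense()["ft_torque"],sense()["q"])
plan([(578,-127,152,72)])
E
```

```text
[ 0.62061843 -0.36281866 -0.10526104] [ 0.78128736  0.63251081 -0.85160066  1.7805045   0.56190387  0.9850696
  0.82670896]
at [ 577.5 -126.2  151.5  154.3] rp [3.139 0.004] t 10.4833 w 14.3 F [1.2 0.9 7.7]
[ 578. -127.  152.   72.] -> [0, 0, np.float64(1.436), np.float64(-0.08), np.float64(-0.05), np.float64(-0.05)] rows 11.8
```

Request:
play_rows(
  targets=[
    [0,0,-0.06,0,0,0,255],
    [0,0,-0.12,0,0,0,255],
    [0,0,-0.12,0,0,0,255],
  ],
)

```text
t: 10.73
tcp_pos: [577.5, -126.3, 151.5]
tool_rot: [3.14, 0.004, 2.812]
ft_force: [1.0, 1.3, 8.0]
grip_width: 14.3
finger_force: 105.7
```

```bash
python3 - <<'E'
from h import *
from bench import *
print(sense()["ft_torque"],sense()["tool_rot"])
c=capture("wrist");np.savez("/tmp/w5.npz",**c);cv2.imwrite("pics/w5.png",c["pixels"][:,:,::-1])
E
```

```text
[ 0.50927826 -0.35441656 -0.10841962] [3.13971585 0.00432607 2.8122867 ]
```

View pics/w5.png

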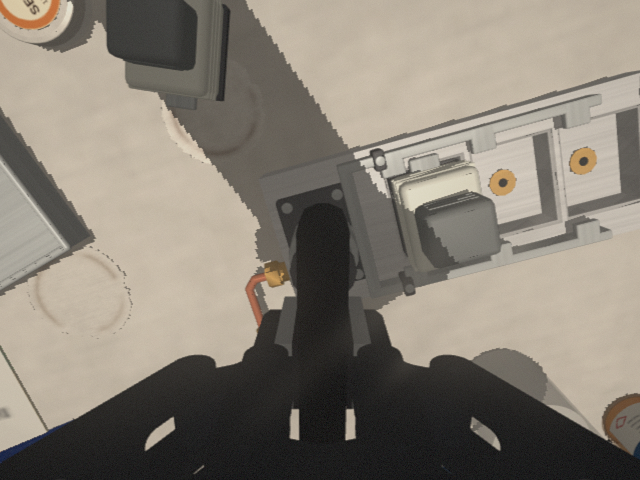

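The frame is nearly open: its teeth at (485,135) have moved off the lugs and the cartridge's lug shows at (425,162). I'll keep turning until the torque rises.

Request:
play_rows(
  targets=[
    [0,0,-0.05,0,0,0,255],
    [0,0,-0.1,0,0,0,255],
    [0,0,-0.1,0,0,0,255],
  ],
)

```text
t: 11.03
tcp_pos: [577.5, -126.4, 151.5]
tool_rot: [3.14, 0.004, 2.911]
ft_force: [1.7, 0.7, 7.2]
grip_width: 14.8
finger_force: 105.6
```

```bash
python3 - <<'E'
from h import *
from bench import *
print(sense()["ft_torque"],sense()["tool_rot"])
E
```

```text
[ 0.47609749 -0.38860786 -0.35162322] [3.14002715 0.00442302 2.91096036]
```

Request:
play_rows(
  targets=[
    [0,0,-0.05,0,0,0,255],
    [0,0,-0.05,0,0,0,255],
    [0,0,-0.05,0,0,0,255],
  ],
)

```text
t: 11.28
tcp_pos: [577.5, -126.4, 151.5]
tool_rot: [3.14, 0.005, 2.959]
ft_force: [0.9, 1.4, 8.3]
grip_width: 15.0
finger_force: 105.6
```

```bash
python3 - <<'E'
from h import *
from bench import *
print(sense()["ft_torque"],sense()["tool_rot"])
E
```

```text
[ 0.53611578 -0.35279246 -0.41399148] [3.14033913 0.00452834 2.95896462]
```

Request:
play_rows(
  targets=[
    [0,0,0.1,0,0,0,255],
    [0,0,0.2,0,0,0,255],
    [0,0,0.28,0,0,0,255],
    [0,0,0.28,0,0,-0.5,255],
    [0,0,0.28,0,0,-1.5,255],
    [0,0,0.28,0,0,-3,255],
    [0,0,0.28,0,0,-3,255],
  ],
)

```text
t: 11.87
tcp_pos: [576.1, -127.2, 182.0]
tool_rot: [-3.141, 0.003, 2.682]
ft_force: [1.0, 0.4, -0.7]
grip_width: 14.7
finger_force: 104.3
```

Request:
play_rows(
  targets=[
    [0,0,0,0,0,-4,255],
    [0,0,0,0,0,-8,255],
    [0,0,0,0,0,-8,255],
    [0,0,0,0,0,-8,255],
  ],
)

```text
t: 12.2
tcp_pos: [575.8, -127.4, 261.3]
tool_rot: [-3.141, 0.003, 2.681]
ft_force: [-0.9, -1.6, -2.7]
grip_width: 14.3
finger_force: 104.5
```

```bash
python3 - <<'E'
from h import *
plan([(560,70,265,140),(531.5,252.5,250,120.5),(531.5,252.5,190,120.5)])
E
```

```text
at [ 575.8 -127.4  261.3  153.6] rp [-3.141e+00  3.000e-03] t 12.2 w 14.3 F [-0.9 -1.6 -2.7]
[560.  70. 265. 140.] -> [0, 0, np.float64(0.237), np.float64(10.19), np.float64(16.98), np.float64(-0.37)] rows 4.8
[531.5 252.5 250.  120.5] -> [0, 0, np.float64(0.34), np.float64(13.91), np.float64(12.15), np.float64(1.5)] rows 4.5
[531.5 252.5 190.  120.5] -> [0, 0, np.float64(-0.0), np.float64(0.0), np.float64(0.0), np.float64(6.0)] rows 1.5
```

Request:
play_rows(
  targets=[
    [0,0,0.237,10.2,17,-0.4,255],
    [0,0,0.237,10.2,17,-0.4,255],
    [0,0,0.237,10.2,17,-0.4,255],
    [0,0,0.237,10.2,17,-0.4,255],
    [0,0,0.237,10.2,17,-0.4,255],
    [0,0,0.237,10.2,17,-0.4,255],
    [0,0,0.237,10.2,17,-0.4,255],
  ],
)

```text
t: 12.78
tcp_pos: [557.9, 72.6, 261.9]
tool_rot: [-3.139, -0.002, 2.449]
ft_force: [1.6, -0.8, -1.5]
grip_width: 14.3
finger_force: 104.2
```

Request:
play_rows(
  targets=[
    [0,0,0.34,13.9,12.1,1.5,255],
    [0,0,0.34,13.9,12.1,1.5,255],
    [0,0,0.34,13.9,12.1,1.5,255],
    [0,0,0.34,13.9,12.1,1.5,255],
    [0,0,0.34,13.9,12.1,1.5,255],
    [0,0,0.34,13.9,12.1,1.5,255],
    [0,0,0.34,13.9,12.1,6,255],
    [0,0,0.34,13.9,12.1,6,255],
  ],
)

```text
t: 13.45
tcp_pos: [528.5, 248.4, 196.9]
tool_rot: [-3.131, 0.001, 2.102]
ft_force: [-1.0, -1.3, -3.5]
grip_width: 14.2
finger_force: 104.0
```

```bash
python3 - <<'E'
from h import *
plan([(531.5,252.5,165,120.5),(531.5,252.5,125,120.5)])
E
```

```text
at [528.5 248.4 196.9 120.4] rp [-3.131e+00  1.000e-03] t 13.45 w 14.2 F [-1.  -1.3 -3.5]
[531.5 252.5 165.  120.5] -> [0, 0, np.float64(-0.001), np.float64(0.21), np.float64(0.46), np.float64(3.19)] rows 0.8
[531.5 252.5 125.  120.5] -> [0, 0, np.float64(-0.0), np.float64(0.0), np.float64(0.0), np.float64(4.0)] rows 1.0
```

Request:
play_rows(
  targets=[
    [0,0,0,0.2,0.45,0,255],
    [0,0,0,0.2,0.45,0,255],
    [0,0,0,0.2,0.45,0,255],
  ],
)

```text
t: 13.7
tcp_pos: [534.7, 256.6, 204.5]
tool_rot: [3.14, -0.0, 2.102]
ft_force: [0.3, 0.4, -0.2]
grip_width: 14.5
finger_force: 104.1
```

```bash
python3 - <<'E'
from h import *
plan([(531.5,252.5,165,120.5),(531.5,252.5,125,120.5)])
E
```

```text
at [534.7 256.6 204.5 120.5] rp [ 3.14 -0.  ] t 13.7 w 14.5 F [ 0.3  0.4 -0.2]
[531.5 252.5 165.  120.5] -> [0, 0, np.float64(-0.001), np.float64(-0.19), np.float64(-0.49), np.float64(3.95)] rows 1.0
[531.5 252.5 125.  120.5] -> [0, 0, np.float64(-0.0), np.float64(0.0), np.float64(0.0), np.float64(4.0)] rows 1.0
```

Request:
play_rows(
  targets=[
    [0,0,0,-0.2,-0.5,0,255],
    [0,0,0,-0.2,-0.5,1,255],
    [0,0,0,-0.2,-0.5,3,255],
    [0,0,0,-0.2,-0.5,4,255],
    [0,0,0,-0.2,-0.5,4,255],
  ],
)

```text
t: 14.12
tcp_pos: [529.2, 251.2, 160.9]
tool_rot: [-3.138, -0.0, 2.103]
ft_force: [-1.0, -0.5, -1.1]
grip_width: 14.3
finger_force: 104.2
```

Request:
play_rows(
  targets=[
    [0,0,0,0,0,1,255],
    [0,0,0,0,0,2,255],
    [0,0,0,0,0,3,255],
    [0,0,0,0,0,3.8,255],
    [0,0,0,0,0,3.8,255],
  ],
)

```text
t: 14.53
tcp_pos: [530.5, 252.5, 124.3]
tool_rot: [-3.141, 0.0, 2.104]
ft_force: [0.2, -0.2, -1.8]
grip_width: 14.5
finger_force: 104.2
```

Down with no contact, so I lower the last bit and release.

Request:
play_rows(
  targets=[
    [0,0,0,0,0,0.1,255],
    [0,0,0,0,0,0.1,255],
    [0,0,0,0,0,0.1,100],
    [0,0,0,0,0,0.1,0],
    [0,0,0,0,0,0.1,0],
    [0,0,0,0,0,0.1,0],
    [0,0,0,0,0,0.1,0],
    [0,0,0,0,0,0.1,0],
  ],
)

```text
t: 15.2
tcp_pos: [530.4, 252.6, 124.4]
tool_rot: [3.141, 0.0, 2.104]
ft_force: [-0.0, -0.4, 0.0]
grip_width: 84.4
finger_force: 0.0
```

Request:
play_rows(
  targets=[
    [0,0,0,0,0,-3,0],
    [0,0,0,0,0,-7,0],
    [0,0,0,0,0,-11,0],
    [0,0,0,0,0,-13,0],
    [0,0,0,0,0,-13,0],
    [0,0,0,0,0,-13,0],
  ],
)

```text
t: 15.7
tcp_pos: [530.8, 252.7, 255.4]
tool_rot: [3.139, 0.001, 2.103]
ft_force: [-0.5, -0.0, -1.0]
grip_width: 85.3
finger_force: 0.0
```

```bash
python3 - <<'E'
from h import *
from bench import *
c=capture("wrist");W=cloud(c)
print("key",rect(W,140,165,box=(460,600,190,320)))
plan([(560,60,260,130),(582.5,-55.3,250,86.4),(582.5,-55.3,66,86.4)])
E
```

```text
key [(array([530.2, 254.1]), array([88.1, 16. ]), -59.3, np.float64(152.2), 3449)]
at [530.1 252.1 253.9 120.5] rp [-3.141e+00  1.000e-03] t 15.75 w 85.2 F [-0.4  0.2  0.1]
[560.  60. 260. 130.] -> [0, 0, np.float64(-0.166), np.float64(-18.07), np.float64(-7.18), np.float64(-0.61)] rows 4.7
[582.5 -55.3 250.   86.4] -> [0, 0, np.float64(0.761), np.float64(-10.28), np.float64(-5.69), np.float64(1.0)] rows 6.2
[582.5 -55.3  66.   86.4] -> [0, 0, np.float64(-0.0), np.float64(0.0), np.float64(0.0), np.float64(18.4)] rows 4.5
```

Request:
play_rows(
  targets=[
    [0,0,0.17,-18,-7.2,-0.6,0],
    [0,0,0.17,-18,-7.2,-0.6,0],
    [0,0,0.17,-18,-7.2,-0.6,0],
    [0,0,0.17,-18,-7.2,-0.6,0],
    [0,0,0.17,-18,-7.2,-0.6,0],
    [0,0,0.17,-18,-7.2,-0.6,0],
    [0,0,0.17,-18,-7.2,-0.6,0],
  ],
)

```text
t: 16.33
tcp_pos: [559.2, 58.5, 258.3]
tool_rot: [-3.138, -0.001, 1.929]
ft_force: [-0.2, 1.3, 0.3]
grip_width: 85.2
finger_force: 0.0
```

```bash
python3 - <<'E'
from h import *
plan([(582.5,-55.3,200,86.4)])
E
```

```text
at [559.2  58.5 258.3 110.5] rp [-3.138e+00 -1.000e-03] t 16.3333 w 85.2 F [-0.2  1.3  0.3]
[582.5 -55.3 200.   86.4] -> [0, 0, np.float64(0.421), np.float64(-11.47), np.float64(-1.81), np.float64(5.83)] rows 3.4
```

Request:
play_rows(
  targets=[
    [0,0,0.421,-11.5,-1.8,5.8,0],
    [0,0,0.421,-11.5,-1.8,5.8,0],
    [0,0,0.421,-11.5,-1.8,5.8,0],
    [0,0,0.421,-11.5,-1.8,5.8,0],
    [0,0,0.421,-11.5,-1.8,5.8,0],
    [0,0,0.421,-11.5,-1.8,5.8,0],
    [0,0,0.421,-11.5,-1.8,5.8,0],
  ],
)

```text
t: 16.92
tcp_pos: [583.7, -49.7, 202.5]
tool_rot: [3.142, -0.002, 1.518]
ft_force: [-0.4, 0.8, -0.0]
grip_width: 85.3
finger_force: 0.0
```

```bash
python3 - <<'E'
from h import *
from bench import *
for n in("wrist","top"):
    c=capture(n);W=cloud(c);np.savez(f"/tmp/{n}6.npz",**c);cv2.imwrite(f"pics/{n}6.png",c["pixels"][:,:,::-1])
    b=(530,640,-90,-20)
    print(n,"spent",rect(W,90,102,box=b),rect(W,62,73,box=b));print("frame",rect(W,41,52,box=(520,650,-120,100),k=3))
    print("plate",rect(W,29,38,box=(500,660,-200,150)), "tube",rect(W,67,78,box=(550,610,-155,-100)))
plan([(582.5,-55.3,72,86.4)])
E
```

```text
wrist spent [(array([584.3, -52.9]), array([35.3, 29.7]), 86.4, np.float64(95.9), 2538)] [(array([584.2, -53.1]), array([54.1, 44.1]), -3.0, np.float64(67.7), 2195)]
frame [(array([585.1, -36.2]), array([169.5,  93.1]), 86.6, np.float64(46.1), 6690), (array([633.2,  78.7]), array([12.1,  7.5]), -5.1, np.float64(49.5), 253), (array([551.5,  83.5]), array([12.1,  7. ]), -4.5, np.float64(49.5), 247)]
plate [(array([587.8,   6.1]), array([171.4,  96.5]), 86.6, np.float64(33.2), 10876)] tube [(array([ 579.8, -124.8]), array([39.3, 39. ]), -59.0, np.float64(70.6), 923)]
top spent [(array([579. , -39.8]), array([20.3,  2.3]), 0.4, np.float64(96.4), 15)] [(array([582.3, -36. ]), array([52.2,  6.7]), 1.2, np.float64(67.8), 52)]
frame [(array([549.2, -21.3]), array([139.1,  21. ]), 84.9, np.float64(45.9), 258), (array([623.1,   3.3]), array([81.4, 14.6]), 85.9, np.float64(45.9), 148), (array([630.7,  76.6]), array([11.6,  7.1]), 2.8, np.float64(48.7), 19)]
plate [(array([585.9,  -3.2]), array([185.5,  97.5]), 86.6, np.float64(32.9), 856)] tube []
at [583.9 -50.3 202.9  86.9] rp [ 3.141e+00 -1.000e-03] t 17.0167 w 85.1 F [ 0.  -0.1  0.4]
[582.5 -55.3  72.   86.4] -> [0, 0, np.float64(0.009), np.float64(-0.51), np.float64(-0.11), np.float64(13.09)] rows 3.2
```

View pics/wrist6.png

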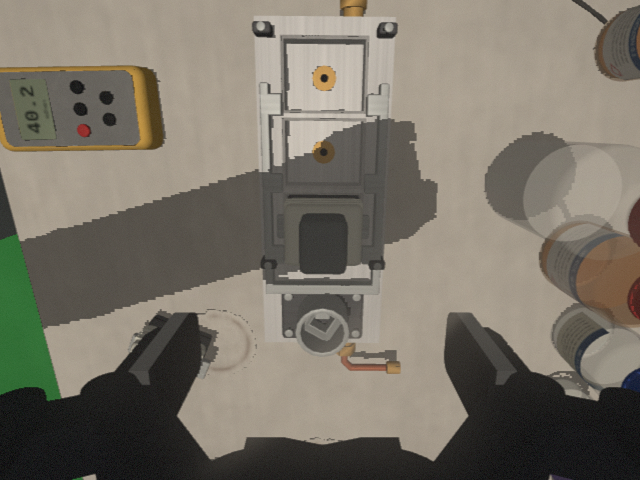

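The wrist view shows the frame open, with the spent cartridge at (325,243) and clear lug gaps. Pockets 2 and 3 are empty at (323,152) and (323,78), and the screw is at (322,330). I'll grasp the spent cartridge.

Request:
play_rows(
  targets=[
    [0,0,0.009,-0.4,0,4,0],
    [0,0,0.009,-0.4,0,8,0],
    [0,0,0.009,-0.4,0,11,0],
    [0,0,0.009,-0.4,0,12.9,0],
    [0,0,0.009,-0.4,0,12.9,0],
    [0,0,0.009,-0.4,0,12.9,0],
    [0,0,0.009,-0.4,0,12.9,0],
  ],
  force=60,
)

```text
t: 17.6
tcp_pos: [584.8, -56.0, 75.0]
tool_rot: [3.139, -0.0, 1.505]
ft_force: [-0.2, -0.6, 0.3]
grip_width: 85.4
finger_force: 0.0
```

Request:
play_rows(
  targets=[
    [0,0,0,0,0,0,120],
    [0,0,0,0,0,0,255],
    [0,0,0,0,0,0,255],
    [0,0,0,0,0,0,255],
    [0,0,0,0,0,0,255],
    [0,0,0,0,0,0,255],
    [0,0,0,0,0,0,255],
    [0,0,0,0,0,0,255],
  ],
)

```text
t: 18.27
tcp_pos: [583.9, -57.1, 74.1]
tool_rot: [3.141, 0.001, 1.504]
ft_force: [-1.0, -0.9, 5.9]
grip_width: 29.1
finger_force: 60.3
```

```bash
python3 - <<'E'
from h import *
plan([(582.5,-55.3,72,86.4)])
E
```

```text
at [583.9 -57.1  74.1  86.1] rp [3.141e+00 1.000e-03] t 18.2667 w 29.1 F [-1.  -0.9  5.9]
[582.5 -55.3  72.   86.4] -> [0, 0, np.float64(-0.004), np.float64(0.17), np.float64(-0.15), np.float64(0.21)] rows 0.1
```

Request:
play_rows(
  targets=[
    [0,0,0,0,0,-1,255],
    [0,0,0,0,0,-2.5,255],
    [0,0,0,0,0,-4,255],
    [0,0,0,0,0,-6,255],
    [0,0,0,0,0,-10,255],
    [0,0,0,0,0,-13,255],
    [0,0,0,0,0,-13,255],
    [0,0,0,0,0,-13,255],
  ],
)

```text
t: 18.93
tcp_pos: [584.1, -57.0, 205.0]
tool_rot: [3.139, 0.001, 1.504]
ft_force: [-0.8, 0.1, -3.6]
grip_width: 29.0
finger_force: 60.2
```

```bash
python3 - <<'E'
from h import *
plan([(535,-225,200,93),(484,-396,170,100),(484,-396,70,100)])
E
```

```text
at [584.1 -57.  205.   86.2] rp [3.139e+00 1.000e-03] t 18.9333 w 29.0 F [-0.8  0.1 -3.6]
[ 535. -225.  200.   93.] -> [0, 0, np.float64(-0.12), np.float64(-17.1), np.float64(-3.77), np.float64(0.5)] rows 4.3
[ 484. -396.  170.  100.] -> [0, 0, np.float64(-0.122), np.float64(-16.81), np.float64(-5.99), np.float64(3.0)] rows 4.4
[ 484. -396.   70.  100.] -> [0, 0, np.float64(-0.0), np.float64(0.0), np.float64(0.0), np.float64(10.0)] rows 2.4
```

Request:
play_rows(
  targets=[
    [0,0,-0.12,-17,-3.8,0.5,255],
    [0,0,-0.12,-17,-3.8,0.5,255],
    [0,0,-0.12,-17,-3.8,0.5,255],
    [0,0,-0.12,-17,-3.8,0.5,255],
    [0,0,-0.12,-17,-3.8,0.5,255],
    [0,0,-0.12,-17,-3.8,0.5,255],
  ],
)

```text
t: 19.43
tcp_pos: [530.8, -229.0, 195.6]
tool_rot: [-3.136, -0.0, 1.615]
ft_force: [0.4, 0.2, -2.5]
grip_width: 28.7
finger_force: 60.2
```

Request:
play_rows(
  targets=[
    [0,0,-0.12,-16.8,-6,3,255],
    [0,0,-0.12,-16.8,-6,3,255],
    [0,0,-0.12,-16.8,-6,3,255],
    [0,0,-0.12,-16.8,-6,3,255],
    [0,0,-0.12,-16.8,-6,3,255],
    [0,0,-0.12,-16.8,-6,3,255],
    [0,0,-0.12,-16.8,-6,3,255],
    [0,0,-0.12,-16.8,-6,3,255],
  ],
)

```text
t: 20.1
tcp_pos: [483.7, -392.6, 167.3]
tool_rot: [-3.141, -0.003, 1.746]
ft_force: [0.7, 0.9, -3.5]
grip_width: 28.8
finger_force: 60.1
```

Request:
play_rows(
  targets=[
    [0,0,0,0,0,3,255],
    [0,0,0,0,0,6,255],
    [0,0,0,0,0,8,255],
    [0,0,0,0,0,9,255],
    [0,0,0,0,0,9.5,255],
    [0,0,0,0,0,9.5,255],
    [0,0,0,0,0,9.5,255],
  ],
)

```text
t: 20.68
tcp_pos: [484.4, -394.6, 74.4]
tool_rot: [3.14, 0.001, 1.745]
ft_force: [0.1, -0.3, -2.5]
grip_width: 29.1
finger_force: 60.0
```

Request:
play_rows(
  targets=[
    [0,0,0,0,0,0.4,255],
    [0,0,0,0,0,0.8,255],
    [0,0,0,0,0,1.1,255],
    [0,0,0,0,0,1.1,255],
    [0,0,0,0,0,1.1,255],
  ],
)

```text
t: 21.1
tcp_pos: [483.5, -395.5, 63.2]
tool_rot: [3.141, 0.001, 1.743]
ft_force: [-1.0, -0.5, 2.3]
grip_width: 29.0
finger_force: 60.9
```

Request:
play_rows(
  targets=[
    [0,0,0,0,0,0,150],
    [0,0,0,0,0,0,0],
    [0,0,0,0,0,0,0],
    [0,0,0,0,0,0,0],
    [0,0,0,0,0,0,0],
    [0,0,0,0,0,0,0],
  ],
)

```text
t: 21.6
tcp_pos: [483.2, -394.9, 62.2]
tool_rot: [-3.142, -0.0, 1.744]
ft_force: [0.4, -0.5, -0.2]
grip_width: 85.3
finger_force: 0.0
```

Request:
play_rows(
  targets=[
    [0,0,0,0,0,-3,0],
    [0,0,0,0,0,-7,0],
    [0,0,0,0,0,-11,0],
    [0,0,0,0,0,-15,0],
    [0,0,0,0,0,-15,0],
    [0,0,0,0,0,-15,0],
  ],
)

```text
t: 22.1
tcp_pos: [484.5, -395.8, 215.3]
tool_rot: [3.138, 0.005, 1.744]
ft_force: [0.0, -0.6, 0.9]
grip_width: 85.3
finger_force: 0.0
```

```bash
python3 - <<'E'
from h import *
from bench import *
c=capture("wrist");W=cloud(c);print("spent",rect(W,80,92,box=(420,550,-470,-320)))
c=capture("top");W=cloud(c);cv2.imwrite("pics/top7.png",c["pixels"][:,:,::-1])
for n,r in [("fA",(130,240,200,320)),("fB",(205,240,275,320)),("fC",(355,240,435,320))]:
    print(n,rect(W,75,92,roi=r),rect(W,48,60,roi=r))
plan([(442.5,-168,200,63)])
E
```

```text
spent [(array([ 483.2, -391.7]), array([36.5, 29.9]), -79.4, np.float64(84.9), 2217)]
fA [(array([436.6, 348.4]), array([36.5, 30.6]), -78.2, np.float64(80.8), 241)] [(array([435.9, 348.3]), array([54.8, 44.3]), 11.4, np.float64(52.7), 231)]
fB [(array([444.7, 183.4]), array([36.5, 30.6]), -80.6, np.float64(81.0), 234)] [(array([444.6, 183. ]), array([53.8, 44.3]), 9.7, np.float64(53.1), 233)]
fC [(array([ 442.2, -168.3]), array([34.8, 30.2]), 63.6, np.float64(81.9), 234)] [(array([ 441.8, -168. ]), array([54.1, 44.3]), -25.2, np.float64(53.7), 233)]
at [ 482.5 -394.8  211.5   99.9] rp [-3.14e+00 -1.00e-03] t 22.2 w 85.3 F [-0.3 -0.5 -0.2]
[ 442.5 -168.   200.    63. ] -> [0, 0, np.float64(0.644), np.float64(23.03), np.float64(-0.04), np.float64(1.15)] rows 5.6
```

Request:
play_rows(
  targets=[
    [0,0,0.627,23,0,2,0],
    [0,0,0.627,23,0,2,0],
    [0,0,0.627,23,0,2,0],
    [0,0,0.627,23,0,2,0],
    [0,0,0.627,23,0,2,0],
    [0,0,0.627,23,0,2,0],
    [0,0,0.627,23,0,2,0],
    [0,0,0.627,23,0,2,0],
  ],
)

```text
t: 22.87
tcp_pos: [442.6, -167.1, 191.1]
tool_rot: [-3.139, 0.0, 1.12]
ft_force: [0.4, -1.4, -0.3]
grip_width: 85.5
finger_force: 0.0
```

Request:
play_rows(
  targets=[
    [0,0,0,0,0,0,0],
    [0,0,0,0,0,0,0],
    [0,0,0,0,0,0,0],
  ],
)

```text
t: 23.12
tcp_pos: [443.5, -169.6, 191.8]
tool_rot: [-3.141, -0.0, 1.114]
ft_force: [0.8, -0.5, 0.5]
grip_width: 85.2
finger_force: 0.0
```

```bash
cat >> h.py <<'E'
def look(x,y,zt=83,save=None):
    """wrist: cartridge near (x,y) with top at zt: grip and body rects, both with the wrist bias taken off"""
    from bench import capture,sense
    c=capture("wrist");W=cloud(c);b=(x-60,x+60,y-60,y+60)
    if save: cv2.imwrite(save,c["pixels"][:,:,::-1])
    a=sense()["tool_rot"][2];bias=-1.2*np.array([np.cos(a),np.sin(a)])-1.1*np.array([np.sin(a),-np.cos(a)])
    for lo,hi in((zt-8,zt+8),(zt-35,zt-21)):
        r=rect(W,lo,hi,box=b)
        if r: print("c",np.round(r[0][0]+bias,1),*r[0][1:])
E
python3 - <<'E'
from h import *
look(442,-168)
plan([(442,-168,120,64),(442,-168,60,64)])
E
```

```text
c [ 441.9 -167.4] [36.3 30.1] 62.8 81.9 2537
c [ 442.  -167.2] [54. 44.] -26.6 53.8 2205
at [ 443.5 -169.5  191.9   63.9] rp [-3.141 -0.   ] t 23.1667 w 85.5 F [ 0.5 -0.3 -1.1]
[ 442. -168.  120.   64.] -> [0, 0, np.float64(-0.002), np.float64(0.07), np.float64(-0.2), np.float64(7.19)] rows 1.8
[ 442. -168.   60.   64.] -> [0, 0, np.float64(-0.0), np.float64(0.0), np.float64(0.0), np.float64(6.0)] rows 1.5
```

Request:
play_rows(
  targets=[
    [0,0,0.009,0.13,-0.23,4,0],
    [0,0,0.009,0.13,-0.23,8,0],
    [0,0,0.009,0.13,-0.23,11,0],
    [0,0,0.009,0.13,-0.23,13.2,0],
    [0,0,0.009,0.13,-0.23,13.2,0],
    [0,0,0.009,0.13,-0.23,13.2,0],
    [0,0,0.009,0.13,-0.23,13.2,120],
    [0,0,0.009,0.13,-0.23,13.2,255],
  ],
)

```text
t: 23.83
tcp_pos: [443.4, -166.8, 61.8]
tool_rot: [3.138, -0.0, 1.107]
ft_force: [1.0, 0.4, 0.1]
grip_width: 64.1
finger_force: 0.0
```

Request:
play_rows(
  targets=[
    [0,0,0,0,0,0,255],
    [0,0,0,0,0,0,255],
    [0,0,0,0,0,0,255],
    [0,0,0,0,0,0,255],
    [0,0,0,0,0,0,255],
    [0,0,0,0,0,0,255],
    [0,0,0,0,0,0,255],
  ],
)

```text
t: 24.42
tcp_pos: [442.9, -166.7, 61.4]
tool_rot: [3.139, 0.0, 1.108]
ft_force: [0.3, -1.5, 7.3]
grip_width: 28.6
finger_force: 59.3
```

```bash
python3 - <<'E'
from h import *
plan([(442,-167.3,180,63.4),(583.2,-54.2,185,86.4),(583.2,-54.2,100,86.4)])
E
```

```text
at [ 442.9 -166.7   61.4   63.5] rp [3.139 0.   ] t 24.4167 w 28.6 F [ 0.3 -1.5  7.3]
[ 442.  -167.3  180.    63.4] -> [0, 0, np.float64(0.001), np.float64(-0.09), np.float64(-0.06), np.float64(-11.86)] rows 2.9
[583.2 -54.2 185.   86.4] -> [0, 0, np.float64(-0.401), np.float64(16.44), np.float64(7.56), np.float64(-0.5)] rows 4.4
[583.2 -54.2 100.   86.4] -> [0, 0, np.float64(-0.0), np.float64(0.0), np.float64(0.0), np.float64(8.5)] rows 2.1
```

Request:
play_rows(
  targets=[
    [0,0,0,0,0,-3,255],
    [0,0,0,0,0,-7,255],
    [0,0,0,0,0,-11,255],
    [0,0,0,0,0,-11.9,255],
    [0,0,0,0,0,-11.9,255],
    [0,0,0,0,0,-11.9,255],
  ],
)

```text
t: 24.92
tcp_pos: [441.4, -166.5, 178.9]
tool_rot: [-3.142, 0.001, 1.107]
ft_force: [-0.4, 0.0, -2.9]
grip_width: 28.5
finger_force: 61.0
```

Request:
play_rows(
  targets=[
    [0,0,-0.4,16.4,7.5,0,255],
    [0,0,-0.4,16.4,7.5,0,255],
    [0,0,-0.4,16.4,7.5,0,255],
    [0,0,-0.4,16.4,7.5,0,255],
    [0,0,-0.4,16.4,7.5,2,255],
    [0,0,-0.4,16.4,7.5,5,255],
    [0,0,-0.4,16.4,7.5,5,255],
    [0,0,-0.4,16.4,7.5,5,255],
  ],
)

```text
t: 25.58
tcp_pos: [579.4, -52.8, 125.6]
tool_rot: [-3.133, -0.0, 1.508]
ft_force: [0.3, -0.1, -1.5]
grip_width: 28.6
finger_force: 60.8
```

Request:
play_rows(
  targets=[
    [0,0,0,0,0,0,255],
    [0,0,0,0,0,0,255],
    [0,0,0,0,0,0,255],
    [0,0,0,0,0,0,255],
  ],
)

```text
t: 25.92
tcp_pos: [582.9, -53.6, 130.5]
tool_rot: [3.14, 0.001, 1.507]
ft_force: [0.0, 1.6, -3.3]
grip_width: 28.7
finger_force: 60.8
```

```bash
python3 - <<'E'
from h import *
from bench import *
zt=sense()["tcp_pos"][2]-61.4+83
look(583,-54,zt,"pics/w8.png")
plan([(583.2,-54.2,104,86.4)])
E
```

```text
c [578.9 -52.2] [47.9 42.3] -35.7 151.1 10847
c [582.8 -43.6] [54.1 22.6] -3.2 122.8 4242
at [582.8 -53.6 130.4  86.3] rp [3.14e+00 1.00e-03] t 25.9667 w 28.9 F [ 0.5 -0.6 -2. ]
[583.2 -54.2 104.   86.4] -> [0, 0, np.float64(-0.001), np.float64(-0.06), np.float64(0.04), np.float64(2.64)] rows 0.6
```

View pics/w8.png

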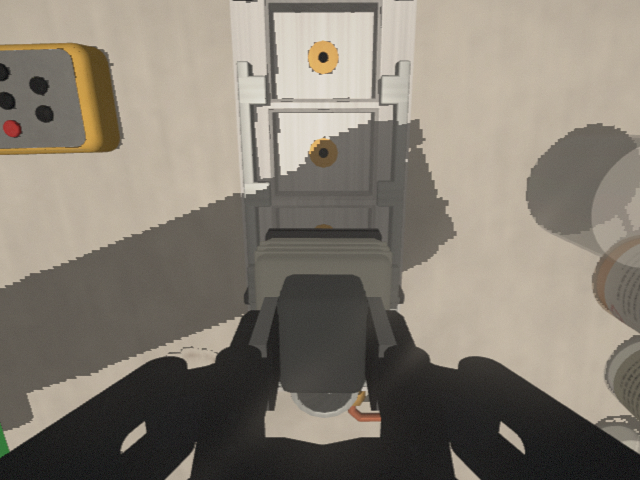

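The cartridge hangs square over pocket 1. Its body front edge puts its centre at about (582.8, -54.3), on target, so I insert it.

Request:
play_rows(
  targets=[
    [0,0,0,0,0,1.5,255],
    [0,0,0,0,0,2.8,255],
    [0,0,0,0,0,3.3,255],
    [0,0,0,0,0,3.8,255],
    [0,0,0,0,0,3.8,255],
  ],
)

```text
t: 26.38
tcp_pos: [582.1, -53.0, 90.3]
tool_rot: [-3.14, -0.0, 1.508]
ft_force: [-0.4, 1.0, -1.2]
grip_width: 28.7
finger_force: 60.9
```

Request:
play_rows(
  targets=[
    [0,0,0,0,0,0.4,255],
    [0,0,0,0,0,0.8,255],
    [0,0,0,0,0,0.8,255],
  ],
)

```text
t: 26.63
tcp_pos: [582.1, -53.0, 82.7]
tool_rot: [-3.141, 0.0, 1.508]
ft_force: [0.4, 0.5, -2.7]
grip_width: 28.7
finger_force: 60.9
```

```bash
python3 - <<'E'
from h import *
plan([(583.2,-54.2,75.4,86.4)])
E
```

```text
at [582.1 -53.   82.7  86.4] rp [-3.141  0.   ] t 26.6333 w 28.7 F [ 0.4  0.5 -2.7]
[583.2 -54.2  75.4  86.4] -> [0, 0, np.float64(-0.0), np.float64(-0.11), np.float64(0.12), np.float64(0.73)] rows 0.2
```

Going in freely, with no force. I press it home and release.

Request:
play_rows(
  targets=[
    [0,0,0,0,0,0.4,255],
    [0,0,0,0,0,0.8,255],
    [0,0,0,0,0,0.9,255],
    [0,0,0,0,0,0.9,255],
  ],
)

```text
t: 26.97
tcp_pos: [582.9, -52.9, 75.4]
tool_rot: [3.141, 0.001, 1.508]
ft_force: [-2.8, 0.9, 8.4]
grip_width: 28.6
finger_force: 62.0
```

Request:
play_rows(
  targets=[
    [0,0,0,0,0,0,150],
    [0,0,0,0,0,0,0],
    [0,0,0,0,0,0,0],
    [0,0,0,0,0,0,0],
    [0,0,0,0,0,0,0],
    [0,0,0,0,0,0,0],
  ],
)

```text
t: 27.47
tcp_pos: [582.4, -53.0, 74.2]
tool_rot: [-3.141, 0.0, 1.508]
ft_force: [0.0, 0.5, -1.8]
grip_width: 85.3
finger_force: 0.0
```

Request:
play_rows(
  targets=[
    [0,0,0,0,0,-3,0],
    [0,0,0,0,0,-7,0],
    [0,0,0,0,0,-11,0],
    [0,0,0,0,0,-13,0],
    [0,0,0,0,0,-13,0],
    [0,0,0,0,0,-13,0],
  ],
)

```text
t: 27.97
tcp_pos: [583.0, -53.1, 205.4]
tool_rot: [3.139, 0.001, 1.507]
ft_force: [-0.4, -0.8, -0.9]
grip_width: 85.0
finger_force: 0.0
```

```bash
python3 - <<'E'
from h import *
look(583,-54,97)
plan([(520,60,190,92),(445,183,190,100)])
E
```

```text
c [582.4 -53.3] [35.3 29.9] 85.3 95.9 2528
c [582.3 -53.8] [54.  44.2] -3.6 67.7 2217
at [582.  -53.3 203.9  86.4] rp [-3.141e+00  1.000e-03] t 28.0167 w 85.6 F [-0.2 -0.2 -0.4]
[520.  60. 190.  92.] -> [0, 0, np.float64(-0.098), np.float64(10.91), np.float64(-6.91), np.float64(1.39)] rows 3.2
[445. 183. 190. 100.] -> [0, 0, np.float64(-0.14), np.float64(12.55), np.float64(-7.07), np.float64(-0.0)] rows 3.5
```

Request:
play_rows(
  targets=[
    [0,0,-0.1,10.9,-6.9,1.4,0],
    [0,0,-0.1,10.9,-6.9,1.4,0],
    [0,0,-0.1,10.9,-6.9,1.4,0],
    [0,0,-0.1,10.9,-6.9,1.4,0],
    [0,0,-0.1,10.9,-6.9,1.4,0],
  ],
)

```text
t: 28.43
tcp_pos: [517.9, 62.9, 188.7]
tool_rot: [-3.138, -0.0, 1.614]
ft_force: [0.0, -0.4, -1.1]
grip_width: 85.3
finger_force: 0.0
```

Request:
play_rows(
  targets=[
    [0,0,-0.14,12.5,-7.1,0,0],
    [0,0,-0.14,12.5,-7.1,0,0],
    [0,0,-0.14,12.5,-7.1,0,0],
    [0,0,-0.14,12.5,-7.1,0,0],
    [0,0,-0.14,12.5,-7.1,0,0],
    [0,0,-0.14,12.5,-7.1,0,0],
    [0,0,-0.14,12.5,-7.1,0,0],
    [0,0,-0.14,12.5,-7.1,0,0],
  ],
)

```text
t: 29.1
tcp_pos: [445.9, 180.6, 189.7]
tool_rot: [-3.141, 0.0, 1.744]
ft_force: [-0.1, -0.3, -1.4]
grip_width: 85.4
finger_force: 0.0
```

```bash
python3 - <<'E'
from h import *
look(445,183)
plan([(444.5,183,61,100)])
E
```

```text
c [444.6 184.1] [35.9 30.3] -80.3 81.9 2600
c [444.9 184.2] [54.  43.9] 9.4 53.8 2239
at [445.8 180.7 189.8  99.9] rp [-3.141  0.   ] t 29.15 w 85.3 F [-0.2  0.3 -0.3]
[444.5 183.   61.  100. ] -> [0, 0, np.float64(-0.001), np.float64(0.25), np.float64(-0.09), np.float64(12.88)] rows 3.1
```

Request:
play_rows(
  targets=[
    [0,0,0.004,0.35,0,4,0],
    [0,0,0.004,0.35,0,8,0],
    [0,0,0.004,0.35,0,11,0],
    [0,0,0.004,0.35,0,12.8,0],
    [0,0,0.004,0.35,0,12.8,0],
    [0,0,0.004,0.35,0,12.8,0],
    [0,0,0.004,0.35,0,12.8,120],
    [0,0,0.004,0.35,0,12.8,255],
  ],
)

```text
t: 29.82
tcp_pos: [445.6, 186.1, 63.7]
tool_rot: [3.139, -0.0, 1.743]
ft_force: [0.2, -0.3, 0.2]
grip_width: 63.9
finger_force: 0.0
```

Request:
play_rows(
  targets=[
    [0,0,0,0,0,0,255],
    [0,0,0,0,0,0,255],
    [0,0,0,0,0,0,255],
    [0,0,0,0,0,0,255],
    [0,0,0,0,0,0,255],
    [0,0,0,0,0,0,255],
    [0,0,0,0,0,0,255],
  ],
)

```text
t: 30.4
tcp_pos: [445.2, 186.1, 63.3]
tool_rot: [3.139, 0.0, 1.744]
ft_force: [0.4, -1.1, 6.9]
grip_width: 28.6
finger_force: 59.9
```

```bash
python3 - <<'E'
from h import *
plan([(444.8,184.2,180,99.5),(590,53.6,185,86.4),(590,53.6,130,86.4)])
E
```

```text
at [445.2 186.1  63.3  99.9] rp [3.139 0.   ] t 30.4 w 28.6 F [ 0.4 -1.1  6.9]
[444.8 184.2 180.   99.5] -> [0, 0, np.float64(0.007), np.float64(-0.18), np.float64(-0.08), np.float64(-11.67)] rows 2.8
[590.   53.6 185.   86.4] -> [0, 0, np.float64(0.229), np.float64(-15.28), np.float64(12.17), np.float64(-0.5)] rows 4.8
[590.   53.6 130.   86.4] -> [0, 0, np.float64(-0.0), np.float64(0.0), np.float64(0.0), np.float64(5.5)] rows 1.3
```

Request:
play_rows(
  targets=[
    [0,0,0,0,0,-3,255],
    [0,0,0,0,0,-7,255],
    [0,0,0,0,0,-11,255],
    [0,0,0,0,0,-11.7,255],
    [0,0,0,0,0,-11.7,255],
    [0,0,0,0,0,-11.7,255],
  ],
)

```text
t: 30.9
tcp_pos: [443.9, 185.0, 178.7]
tool_rot: [-3.141, 0.001, 1.743]
ft_force: [-0.3, 0.1, -2.6]
grip_width: 28.4
finger_force: 60.9
```

Request:
play_rows(
  targets=[
    [0,0,0.235,-15.3,12,0,255],
    [0,0,0.235,-15.3,12,0,255],
    [0,0,0.235,-15.3,12,0,255],
    [0,0,0.235,-15.3,12,0,255],
    [0,0,0.235,-15.3,12,0,255],
    [0,0,0.235,-15.3,12,2.5,255],
    [0,0,0.235,-15.3,12,5,255],
    [0,0,0.235,-15.3,12,5,255],
  ],
)

```text
t: 31.57
tcp_pos: [583.9, 54.1, 121.7]
tool_rot: [-3.128, 0.002, 1.508]
ft_force: [-1.8, -0.6, -2.6]
grip_width: 28.7
finger_force: 60.7
```

Request:
play_rows(
  targets=[
    [0,0,0,0,0,0,255],
    [0,0,0,0,0,0,255],
    [0,0,0,0,0,0,255],
    [0,0,0,0,0,0,255],
  ],
)

```text
t: 31.9
tcp_pos: [589.4, 56.4, 130.5]
tool_rot: [3.14, -0.0, 1.509]
ft_force: [0.5, 0.2, -2.4]
grip_width: 28.3
finger_force: 60.7
```

```bash
python3 - <<'E'
from h import *
from bench import *
zt=sense()["tcp_pos"][2]-63.3+83
look(590,54,zt,"pics/w9.png")
plan([(589.2,55.8,98,86.4)])
E
```

```text
c [588.7  55. ] [56.1 36.1] -2.0 149.1 10493
c [589.1  65.6] [54.1 22.4] -3.5 120.8 4126
at [589.4  56.2 130.5  86.5] rp [3.14 0.  ] t 31.95 w 28.9 F [-0.4  0.4 -1.5]
[589.2  55.8  98.   86.4] -> [0, 0, np.float64(0.001), np.float64(-0.04), np.float64(-0.02), np.float64(3.25)] rows 0.8
```

Request:
play_rows(
  targets=[
    [0,0,0,-0.07,0,1.5,255],
    [0,0,0,-0.07,0,2.8,255],
    [0,0,0,-0.07,0,3.3,255],
    [0,0,0,-0.07,0,3.8,255],
    [0,0,0,-0.07,0,3.8,255],
  ],
)

```text
t: 32.37
tcp_pos: [588.8, 55.1, 90.5]
tool_rot: [-3.141, -0.0, 1.509]
ft_force: [0.2, -0.6, -3.1]
grip_width: 28.8
finger_force: 60.8
```

Request:
play_rows(
  targets=[
    [0,0,0,0,0,0.4,255],
    [0,0,0,0,0,0.8,255],
    [0,0,0,0,0,0.8,255],
  ],
)

```text
t: 32.62
tcp_pos: [588.9, 55.1, 82.8]
tool_rot: [3.141, -0.0, 1.509]
ft_force: [1.2, -0.1, -2.7]
grip_width: 28.5
finger_force: 60.8
```

Free again. I seat it, release, and go up.

Request:
play_rows(
  targets=[
    [0,0,0,0,0,0.4,255],
    [0,0,0,0,0,0.65,255],
    [0,0,0,0,0,0.75,255],
    [0,0,0,0,0,0.75,255],
  ],
)

```text
t: 32.95
tcp_pos: [589.1, 55.3, 77.3]
tool_rot: [3.141, 0.001, 1.509]
ft_force: [-2.5, -0.5, 9.4]
grip_width: 28.7
finger_force: 62.4
```

Request:
play_rows(
  targets=[
    [0,0,0,0,0,0,150],
    [0,0,0,0,0,0,0],
    [0,0,0,0,0,0,0],
    [0,0,0,0,0,0,0],
    [0,0,0,0,0,0,0],
    [0,0,0,0,0,0,0],
  ],
)

```text
t: 33.45
tcp_pos: [588.7, 55.1, 75.6]
tool_rot: [-3.141, 0.0, 1.509]
ft_force: [-0.8, -0.6, 0.8]
grip_width: 85.4
finger_force: 0.0
```

Request:
play_rows(
  targets=[
    [0,0,0,0,0,-3,0],
    [0,0,0,0,0,-7,0],
    [0,0,0,0,0,-11,0],
    [0,0,0,0,0,-13,0],
    [0,0,0,0,0,-13,0],
    [0,0,0,0,0,-13,0],
  ],
)

```text
t: 33.95
tcp_pos: [589.3, 55.1, 206.9]
tool_rot: [3.139, 0.0, 1.508]
ft_force: [-1.0, -0.1, -0.0]
grip_width: 85.1
finger_force: 0.0
```

```bash
python3 - <<'E'
from h import *
from bench import *
look(589,54,97)
c=capture("top");W=cloud(c);print("fA",rect(W,75,92,box=(380,500,300,420)),rect(W,48,60,box=(380,500,300,420)))
plan([(510,200,240,95),(437,347,200,102)])
E
```

```text
c [588.3  53.8] [36.  29.7] 85.9 95.8 2509
c [588.2  54.2] [54.1 43.3] -3.6 67.7 2201
fA [(array([436.4, 348.8]), array([36.4, 29.9]), -75.6, np.float64(81.1), 239)] [(array([435.6, 347.7]), array([55.2, 45.1]), 10.7, np.float64(53.1), 230)]
at [587.9  54.7 204.5  86.4] rp [-3.14e+00  1.00e-03] t 34.05 w 85.7 F [ 0.1  0.2 -0.4]
[510. 200. 240.  95.] -> [0, 0, np.float64(-0.15), np.float64(14.02), np.float64(-8.68), np.float64(-3.55)] rows 4.1
[437. 347. 200. 102.] -> [0, 0, np.float64(-0.122), np.float64(15.28), np.float64(-5.99), np.float64(4.0)] rows 4.1
```

Request:
play_rows(
  targets=[
    [0,0,-0.15,14,-8.7,-3.5,0],
    [0,0,-0.15,14,-8.7,-3.5,0],
    [0,0,-0.15,14,-8.7,-3.5,0],
    [0,0,-0.15,14,-8.7,-3.5,0],
    [0,0,-0.15,14,-8.7,-3.5,0],
    [0,0,-0.15,14,-8.7,-3.5,0],
  ],
)

```text
t: 34.55
tcp_pos: [508.6, 202.9, 240.1]
tool_rot: [-3.14, -0.0, 1.665]
ft_force: [0.4, -1.5, -1.3]
grip_width: 85.5
finger_force: 0.0
```

Request:
play_rows(
  targets=[
    [0,0,-0.12,15.2,-6,5,0],
    [0,0,-0.12,15.2,-6,5,0],
    [0,0,-0.12,15.2,-6,5,0],
    [0,0,-0.12,15.2,-6,5,0],
    [0,0,-0.12,15.2,-6,5,0],
    [0,0,-0.12,15.2,-6,5,0],
    [0,0,-0.12,15.2,-6,5,0],
    [0,0,-0.12,15.2,-6,5,0],
  ],
)

```text
t: 35.22
tcp_pos: [439.1, 344.1, 190.0]
tool_rot: [-3.141, 0.002, 1.775]
ft_force: [-0.2, -0.5, 0.2]
grip_width: 85.3
finger_force: 0.0
```

```bash
python3 - <<'E'
from h import *
look(436,348)
plan([(436,348,61,102)])
E
```

```text
c [436.6 350. ] [36.4 29.9] -76.5 81.9 2620
c [436.3 350.5] [53.7 43.5] 13.0 53.8 2227
at [439.2 344.2 190.3 101.7] rp [-3.141e+00  1.000e-03] t 35.2667 w 85.5 F [-0.4 -0.1  0.2]
[436. 348.  61. 102.] -> [0, 0, np.float64(-0.005), np.float64(0.44), np.float64(-0.24), np.float64(12.93)] rows 3.2
```

Request:
play_rows(
  targets=[
    [0,0,-0.025,0.5,-0.14,4,0],
    [0,0,-0.025,0.5,-0.14,8,0],
    [0,0,-0.025,0.5,-0.14,11,0],
    [0,0,-0.025,0.5,-0.14,12.8,0],
    [0,0,-0.025,0.5,-0.14,12.8,0],
    [0,0,-0.025,0.5,-0.14,12.8,0],
    [0,0,-0.025,0.5,-0.14,12.8,120],
    [0,0,-0.025,0.5,-0.14,12.8,255],
  ],
)

```text
t: 35.93
tcp_pos: [436.5, 351.5, 64.6]
tool_rot: [3.139, -0.001, 1.803]
ft_force: [-0.2, -0.5, -0.8]
grip_width: 63.9
finger_force: 0.0
```

Request:
play_rows(
  targets=[
    [0,0,0,0,0,0,255],
    [0,0,0,0,0,0,255],
    [0,0,0,0,0,0,255],
    [0,0,0,0,0,0,255],
    [0,0,0,0,0,0,255],
    [0,0,0,0,0,0,255],
    [0,0,0,0,0,0,255],
  ],
)

```text
t: 36.52
tcp_pos: [435.9, 351.5, 63.9]
tool_rot: [3.14, -0.0, 1.804]
ft_force: [0.7, 0.1, 5.5]
grip_width: 28.7
finger_force: 60.1
```

```bash
python3 - <<'E'
from h import *
plan([(436.5,350,235,103),(510,180,255,95),(585.8,0.3,240,86.4)])
E
```

```text
at [435.9 351.5  63.9 103.3] rp [ 3.14 -0.  ] t 36.5167 w 28.7 F [0.7 0.1 5.5]
[436.5 350.  235.  103. ] -> [0, 0, np.float64(0.006), np.float64(-0.15), np.float64(0.02), np.float64(-17.11)] rows 4.2
[510. 180. 255.  95.] -> [0, 0, np.float64(0.14), np.float64(-18.22), np.float64(3.34), np.float64(-2.0)] rows 4.5
[5.858e+02 3.000e-01 2.400e+02 8.640e+01] -> [0, 0, np.float64(0.15), np.float64(-18.56), np.float64(5.98), np.float64(1.5)] rows 4.8
```

Request:
play_rows(
  targets=[
    [0,0,0,0,0,-3,255],
    [0,0,0,0,0,-7,255],
    [0,0,0,0,0,-11,255],
    [0,0,0,0,0,-15,255],
    [0,0,0,0,0,-18,255],
    [0,0,0,0,0,-18,255],
    [0,0,0,0,0,-18,255],
  ],
)

```text
t: 37.1
tcp_pos: [435.5, 351.2, 244.0]
tool_rot: [3.139, -0.0, 1.803]
ft_force: [-0.4, -0.9, -2.8]
grip_width: 28.7
finger_force: 60.6
```

Request:
play_rows(
  targets=[
    [0,0,0.14,-18.2,3.3,-1,255],
    [0,0,0.14,-18.2,3.3,-1,255],
    [0,0,0.14,-18.2,3.3,-1,255],
    [0,0,0.14,-18.2,3.3,-1,255],
    [0,0,0.14,-18.2,3.3,-1,255],
    [0,0,0.14,-18.2,3.3,-1,255],
    [0,0,0.14,-18.2,3.3,-1,255],
  ],
)

```text
t: 37.68
tcp_pos: [508.6, 179.6, 250.6]
tool_rot: [-3.138, 0.001, 1.66]
ft_force: [0.1, 0.6, -2.7]
grip_width: 28.3
finger_force: 60.5
```

Request:
play_rows(
  targets=[
    [0,0,0.15,-18.5,6,1.5,255],
    [0,0,0.15,-18.5,6,1.5,255],
    [0,0,0.15,-18.5,6,1.5,255],
    [0,0,0.15,-18.5,6,1.5,255],
    [0,0,0.15,-18.5,6,1.5,255],
    [0,0,0.15,-18.5,6,1.5,255],
    [0,0,0.15,-18.5,6,1.5,255],
    [0,0,0.15,-18.5,6,1.5,255],
  ],
)

```text
t: 38.35
tcp_pos: [585.1, 5.4, 236.7]
tool_rot: [-3.139, -0.002, 1.517]
ft_force: [0.3, 0.5, -2.2]
grip_width: 28.7
finger_force: 60.5
```

```bash
python3 - <<'E'
from h import *
plan([(585.8,0.6,135,86.4)])
E
```

```text
at [585.1   5.4 236.7  86.9] rp [-3.139e+00 -2.000e-03] t 38.35 w 28.7 F [ 0.3  0.5 -2.2]
[585.8   0.6 135.   86.4] -> [0, 0, np.float64(0.009), np.float64(-0.48), np.float64(0.09), np.float64(10.17)] rows 2.5
```

Request:
play_rows(
  targets=[
    [0,0,0.009,-0.3,0,2.5,255],
    [0,0,0.009,-0.3,0,5,255],
    [0,0,0.009,-0.3,0,5,255],
    [0,0,0.009,-0.3,0,5,255],
    [0,0,0.009,-0.3,0,5,255],
    [0,0,0.009,-0.3,0,5,255],
  ],
)

```text
t: 38.85
tcp_pos: [586.8, 1.2, 189.5]
tool_rot: [3.139, -0.0, 1.506]
ft_force: [0.1, 0.2, -1.4]
grip_width: 28.7
finger_force: 60.4
```

```bash
python3 - <<'E'
from h import *
from bench import *
zt=sense()["tcp_pos"][2]-63.9+83
look(585,0,zt)
plan([(585.3,0.6,100,86.4)])
E
```

```text
c [5.858e+02 1.000e-01] [56.2 36.3] -3.7 207.8 10510
c [586.9  10.7] [54.3 23.1] -4.1 179.5 4182
at [586.8   0.8 189.4  86.3] rp [ 3.139 -0.   ] t 38.9 w 28.8 F [ 0.5 -0.1 -1.3]
[585.3   0.6 100.   86.4] -> [0, 0, np.float64(-0.002), np.float64(-0.03), np.float64(-0.15), np.float64(8.94)] rows 2.2
```

Request:
play_rows(
  targets=[
    [0,0,0,0,-0.15,2.5,255],
    [0,0,0,0,-0.15,5,255],
    [0,0,0,0,-0.15,6.5,255],
    [0,0,0,0,-0.15,8,255],
    [0,0,0,0,-0.15,8,255],
    [0,0,0,0,-0.15,8,255],
    [0,0,0,0,-0.15,8,255],
  ],
)

```text
t: 39.48
tcp_pos: [585.4, 0.3, 109.2]
tool_rot: [3.14, -0.0, 1.505]
ft_force: [1.0, -0.3, -2.6]
grip_width: 29.1
finger_force: 60.5
```

```bash
python3 - <<'E'
from h import *
from bench import *
zt=sense()["tcp_pos"][2]-63.9+83
look(585,0,zt)
plan([(585.3,0.6,100,86.4)])
E
```

```text
c [584.2  -0.7] [56.2 36.2] -4.2 127.5 10495
c [587.8  47.5] [29.7 24. ] -2.7 96.1 4526
at [5.854e+02 2.000e-01 1.093e+02 8.620e+01] rp [ 3.139 -0.   ] t 39.5333 w 28.8 F [ 0.1  0.3 -0.8]
[585.3   0.6 100.   86.4] -> [0, 0, np.float64(-0.003), np.float64(0.04), np.float64(-0.01), np.float64(0.93)] rows 0.2
```

Request:
play_rows(
  targets=[
    [0,0,-0.003,0.06,0,0.7,255],
    [0,0,-0.003,0.06,0,1.2,255],
    [0,0,-0.003,0.06,0,1.6,255],
    [0,0,-0.003,0.06,0,2,255],
    [0,0,-0.003,0.06,0,2,255],
  ],
)

```text
t: 39.95
tcp_pos: [584.7, 0.5, 87.0]
tool_rot: [3.141, -0.0, 1.508]
ft_force: [1.6, -0.4, -2.9]
grip_width: 29.1
finger_force: 60.5
```

Request:
play_rows(
  targets=[
    [0,0,0,0,0,0.4,255],
    [0,0,0,0,0,0.7,255],
    [0,0,0,0,0,0.7,255],
  ],
)

```text
t: 40.2
tcp_pos: [584.8, 0.6, 80.3]
tool_rot: [3.141, -0.0, 1.508]
ft_force: [2.3, -0.2, -2.9]
grip_width: 28.6
finger_force: 60.4
```

Request:
play_rows(
  targets=[
    [0,0,0,0,0,0.3,255],
    [0,0,0,0,0,0.5,255],
    [0,0,0,0,0,0.5,255],
  ],
)

```text
t: 40.45
tcp_pos: [585.1, 0.8, 77.8]
tool_rot: [3.141, 0.001, 1.508]
ft_force: [-1.7, -1.1, 13.1]
grip_width: 28.7
finger_force: 62.3
```

Request:
play_rows(
  targets=[
    [0,0,0,0,0,0,150],
    [0,0,0,0,0,0,0],
    [0,0,0,0,0,0,0],
    [0,0,0,0,0,0,0],
    [0,0,0,0,0,0,0],
    [0,0,0,0,0,0,0],
  ],
)

```text
t: 40.95
tcp_pos: [584.3, 0.6, 75.5]
tool_rot: [-3.141, -0.0, 1.508]
ft_force: [-0.1, 0.3, -0.6]
grip_width: 85.7
finger_force: 0.0
```

Request:
play_rows(
  targets=[
    [0,0,0,0,0,-3,0],
    [0,0,0,0,0,-7,0],
    [0,0,0,0,0,-11,0],
    [0,0,0,0,0,-15,0],
    [0,0,0,0,0,-17,0],
    [0,0,0,0,0,-17,0],
    [0,0,0,0,0,-17,0],
  ],
)

```text
t: 41.53
tcp_pos: [585.0, 0.5, 246.9]
tool_rot: [3.139, 0.001, 1.507]
ft_force: [0.3, -0.0, -0.3]
grip_width: 85.6
finger_force: 0.0
```

```bash
python3 - <<'E'
from h import *
from bench import *
for p in((582,-54),(585,0),(588,54)):look(*p,97,"pics/w10.png")
c=capture("top");W=cloud(c);print("key",rect(W,140,170,box=(460,600,190,320)))
plan([(540,150,260,110),(530.5,252.6,200,120.5)])
E
```

```text
c [582.4 -53.4] [35.9 29.7] 86.0 95.7 1718
c [582.4 -52.9] [54.  42.7] -3.5 67.7 1615
c [585.   -0.6] [36.7 29.7] 86.3 95.8 1948
c [5.849e+02 2.000e-01] [54.  43.3] -3.7 67.8 1729
c [588.3  53.6] [35.1 29.4] 86.4 96.0 2238
c [588.2  53.6] [54.1 43.7] -3.6 67.8 1909
key [(array([529.3, 250.8]), array([88.9, 17.5]), -58.2, np.float64(151.2), 371)]
at [5.835e+02 4.000e-01 2.440e+02 8.640e+01] rp [-3.138  0.   ] t 41.7333 w 85.4 F [-0.   0.2 -0.6]
[540. 150. 260. 110.] -> [0, 0, np.float64(-0.412), np.float64(14.66), np.float64(-5.29), np.float64(-1.6)] rows 3.8
[530.5 252.6 200.  120.5] -> [0, 0, np.float64(-0.183), np.float64(9.97), np.float64(2.62), np.float64(6.0)] rows 2.9
```

All three are home at the same height. Now I pick up the key again.

Request:
play_rows(
  targets=[
    [0,0,-0.41,14.7,-5.3,-1.6,0],
    [0,0,-0.41,14.7,-5.3,-1.6,0],
    [0,0,-0.41,14.7,-5.3,-1.6,0],
    [0,0,-0.41,14.7,-5.3,-1.6,0],
    [0,0,-0.41,14.7,-5.3,-1.6,0],
    [0,0,-0.41,14.7,-5.3,-1.6,0],
  ],
  force=100,
)

```text
t: 42.23
tcp_pos: [539.7, 152.8, 261.0]
tool_rot: [-3.14, -0.001, 1.922]
ft_force: [0.2, -1.0, 0.0]
grip_width: 85.5
finger_force: 0.0
```

Request:
play_rows(
  targets=[
    [0,0,-0.183,10,2.6,6,0],
    [0,0,-0.183,10,2.6,6,0],
    [0,0,-0.183,10,2.6,6,0],
    [0,0,-0.183,10,2.6,6,0],
    [0,0,-0.183,10,2.6,6,0],
    [0,0,-0.183,10,2.6,6,0],
    [0,0,-0.183,10,2.6,6,0],
    [0,0,-0.183,10,2.6,6,0],
  ],
)

```text
t: 42.9
tcp_pos: [532.5, 251.6, 202.0]
tool_rot: [3.141, 0.001, 2.097]
ft_force: [-0.4, 0.9, -0.1]
grip_width: 85.3
finger_force: 0.0
```

```bash
python3 - <<'E'
from h import *
plan([(530.5,252.6,122,120.5)])
E
```

```text
at [532.5 251.6 202.  120.2] rp [3.141e+00 1.000e-03] t 42.9 w 85.3 F [-0.4  0.9 -0.1]
[530.5 252.6 122.  120.5] -> [0, 0, np.float64(-0.006), np.float64(0.19), np.float64(-0.12), np.float64(8.0)] rows 2.0
```

Request:
play_rows(
  targets=[
    [0,0,-0.006,0.15,-0.1,4,0],
    [0,0,-0.006,0.15,-0.1,7,0],
    [0,0,-0.006,0.15,-0.1,8,0],
    [0,0,-0.006,0.15,-0.1,8,0],
    [0,0,-0.006,0.15,-0.1,8,150],
    [0,0,-0.006,0.15,-0.1,8,255],
    [0,0,-0.006,0.15,-0.1,8,255],
    [0,0,-0.006,0.15,-0.1,8,255],
  ],
)

```text
t: 43.57
tcp_pos: [530.6, 254.7, 123.3]
tool_rot: [3.139, 0.001, 2.107]
ft_force: [0.1, -0.3, 0.1]
grip_width: 38.9
finger_force: 0.0
```

Request:
play_rows(
  targets=[
    [0,0,0,0,0,0,255],
    [0,0,0,0,0,0,255],
    [0,0,0,0,0,0,255],
    [0,0,0,0,0,0,255],
  ],
)

```text
t: 43.9
tcp_pos: [529.9, 254.4, 122.6]
tool_rot: [3.141, 0.001, 2.107]
ft_force: [-0.2, -0.7, 5.2]
grip_width: 14.5
finger_force: 97.6
```

```bash
python3 - <<'E'
from h import *
plan([(530.5,252.6,255,120.5),(560,65,265,133),(577.5,-126.5,245,145.4),(577.5,-126.5,190,145.4)])
E
```

```text
at [529.9 254.4 122.6 120.7] rp [3.141e+00 1.000e-03] t 43.9 w 14.5 F [-0.2 -0.7  5.2]
[530.5 252.6 255.  120.5] -> [0, 0, np.float64(0.004), np.float64(-0.19), np.float64(-0.04), np.float64(-13.24)] rows 3.2
[560.  65. 265. 133.] -> [0, 0, np.float64(-0.218), np.float64(-17.66), np.float64(-6.98), np.float64(-1.0)] rows 4.6
[ 577.5 -126.5  245.   145.4] -> [0, 0, np.float64(-0.216), np.float64(-15.2), np.float64(-11.78), np.float64(2.0)] rows 4.7
[ 577.5 -126.5  190.   145.4] -> [0, 0, np.float64(-0.0), np.float64(0.0), np.float64(0.0), np.float64(5.5)] rows 1.3
```

Request:
play_rows(
  targets=[
    [0,0,0,0,0,-3,255],
    [0,0,0,0,0,-7,255],
    [0,0,0,0,0,-10,255],
    [0,0,0,0,0,-13.2,255],
    [0,0,0,0,0,-13.2,255],
    [0,0,0,0,0,-13.2,255],
  ],
)

```text
t: 44.4
tcp_pos: [530.3, 254.8, 255.3]
tool_rot: [3.138, 0.001, 2.107]
ft_force: [0.0, 0.8, -2.0]
grip_width: 14.3
finger_force: 99.8
```

Request:
play_rows(
  targets=[
    [0,0,-0.215,-17.8,-7,-1,255],
    [0,0,-0.215,-17.8,-7,-1,255],
    [0,0,-0.215,-17.8,-7,-1,255],
    [0,0,-0.215,-17.8,-7,-1,255],
    [0,0,-0.215,-17.8,-7,-1,255],
    [0,0,-0.215,-17.8,-7,-1,255],
  ],
)

```text
t: 44.9
tcp_pos: [561.1, 56.9, 261.2]
tool_rot: [-3.136, 0.001, 2.311]
ft_force: [0.9, -0.2, -1.7]
grip_width: 14.6
finger_force: 99.5
```

Request:
play_rows(
  targets=[
    [0,0,-0.215,-15,-11.8,2,255],
    [0,0,-0.215,-15,-11.8,2,255],
    [0,0,-0.215,-15,-11.8,2,255],
    [0,0,-0.215,-15,-11.8,2,255],
    [0,0,-0.215,-15,-11.8,2,255],
    [0,0,-0.215,-15,-11.8,4.5,255],
    [0,0,-0.215,-15,-11.8,6.5,255],
    [0,0,-0.215,-15,-11.8,6.5,255],
  ],
)

```text
t: 45.57
tcp_pos: [572.7, -125.2, 193.0]
tool_rot: [-3.138, -0.009, 2.536]
ft_force: [-0.9, -0.8, -2.5]
grip_width: 14.4
finger_force: 99.4
```

Request:
play_rows(
  targets=[
    [0,0,0,0,0,0,255],
    [0,0,0,0,0,0,255],
    [0,0,0,0,0,0,255],
    [0,0,0,0,0,0,255],
  ],
)

```text
t: 45.9
tcp_pos: [577.2, -124.1, 199.9]
tool_rot: [3.141, 0.002, 2.538]
ft_force: [-1.1, 0.2, -0.8]
grip_width: 14.4
finger_force: 99.4
```

```bash
python3 - <<'E'
from h import *
plan([(576.3,-125.6,165,145.4)])
E
```

```text
at [ 577.2 -124.1  199.9  145.4] rp [3.141e+00 2.000e-03] t 45.9 w 14.4 F [-1.1  0.2 -0.8]
[ 576.3 -125.6  165.   145.4] -> [0, 0, np.float64(-0.0), np.float64(-0.01), np.float64(-0.17), np.float64(3.49)] rows 0.9
```

Request:
play_rows(
  targets=[
    [0,0,0,0,-0.17,1.5,255],
    [0,0,0,0,-0.17,2.5,255],
    [0,0,0,0,-0.17,3.5,255],
    [0,0,0,0,-0.17,3.5,255],
    [0,0,0,0,-0.17,3.5,255],
  ],
)

```text
t: 46.32
tcp_pos: [576.1, -125.2, 163.5]
tool_rot: [3.14, 0.0, 2.538]
ft_force: [2.8, 0.4, -3.0]
grip_width: 14.5
finger_force: 99.4
```

Request:
play_rows(
  targets=[
    [0,0,0.06,0,0,0.4,255],
    [0,0,-0.06,0,0,0.8,255],
    [0,0,0.06,0,0,1.2,255],
    [0,0,0,0,0,1.4,255],
    [0,0,0,0,0,1.4,255],
  ],
)

```text
t: 46.73
tcp_pos: [576.4, -125.2, 150.6]
tool_rot: [3.14, 0.001, 2.539]
ft_force: [0.4, 1.5, 1.5]
grip_width: 14.3
finger_force: 100.0
```

```bash
python3 - <<'E'
from h import *
plan([(576.3,-125.6,151,145.4)])
E
```

```text
at [ 576.4 -125.2  150.6  145.5] rp [3.14e+00 1.00e-03] t 46.7333 w 14.3 F [0.4 1.5 1.5]
[ 576.3 -125.6  151.   145.4] -> [0, 0, np.float64(0.001), np.float64(-0.01), np.float64(-0.04), np.float64(-0.04)] rows 0.0
```

Request:
play_rows(
  targets=[
    [0,0,0.12,0,0.02,0,255],
    [0,0,0.24,-0.01,0.05,0,255],
    [0,0,0.36,-0.01,0.07,0,255],
    [0,0,0.48,-0.02,0.09,0,255],
    [0,0,0.6,-0.03,0.11,0,255],
    [0,0,0.72,-0.05,0.13,0,255],
    [0,0,0.84,-0.07,0.15,0,255],
    [0,0,0.84,-0.07,0.15,0,255],
  ],
)

```text
t: 47.4
tcp_pos: [578.6, -124.6, 150.7]
tool_rot: [3.138, 0.001, 1.694]
ft_force: [4.9, 2.5, -2.4]
grip_width: 14.7
finger_force: 99.5
```

Request:
play_rows(
  targets=[
    [0,0,0.12,0,0.02,0,255],
    [0,0,0.24,-0.01,0.05,0,255],
    [0,0,0.36,-0.01,0.07,0,255],
    [0,0,0.48,-0.02,0.09,0,255],
    [0,0,0.6,-0.03,0.11,0,255],
    [0,0,0.72,-0.05,0.13,0,255],
    [0,0,0.84,-0.07,0.15,0,255],
    [0,0,0.84,-0.07,0.15,0,255],
  ],
)

```text
t: 48.07
tcp_pos: [579.9, -125.4, 150.7]
tool_rot: [3.139, -0.002, 0.857]
ft_force: [5.0, 0.7, 0.6]
grip_width: 14.5
finger_force: 99.8
```

```bash
python3 - <<'E'
from h import *
from bench import *
print(sense()["ft_torque"])
plan([(578,-126,151,-3.6)])
E
```

```text
[ 0.4213435  -1.42940102  0.065205  ]
at [ 579.9 -125.4  150.7   49.1] rp [ 3.139e+00 -2.000e-03] t 48.0667 w 14.5 F [5.  0.7 0.6]
[ 578.  -126.   151.    -3.6] -> [0, 0, np.float64(0.92), np.float64(-0.17), np.float64(-0.11), np.float64(-0.03)] rows 7.5
```

Request:
play_rows(
  targets=[
    [0,0,0.12,0,0.02,0,255],
    [0,0,0.24,-0.01,0.05,0,255],
    [0,0,0.36,-0.01,0.07,0,255],
    [0,0,0.48,-0.02,0.09,0,255],
    [0,0,0.6,-0.03,0.11,0,255],
    [0,0,0.72,-0.05,0.13,0,255],
    [0,0,0.84,-0.07,0.15,0,255],
    [0,0,0.84,-0.07,0.15,0,255],
  ],
)

```text
t: 48.73
tcp_pos: [580.3, -126.9, 150.7]
tool_rot: [3.141, -0.002, 0.019]
ft_force: [4.5, 0.2, 1.6]
grip_width: 14.5
finger_force: 100.1
```

Request:
play_rows(
  targets=[
    [0,0,0.06,0,0.01,0,255],
    [0,0,0.12,0,0.02,0,255],
    [0,0,0.18,0,0.04,0,255],
    [0,0,0.18,0,0.04,0,255],
  ],
)

```text
t: 49.07
tcp_pos: [580.2, -127.3, 150.6]
tool_rot: [-3.141, -0.002, -0.158]
ft_force: [3.7, 1.6, 3.4]
grip_width: 14.9
finger_force: 100.3
```

```bash
python3 - <<'E'
from h import *
from bench import *
print(sense()["ft_torque"],sense()["q"])
plan([(578,-126,151,-3.6)])
E
```

```text
[ 0.47471847 -1.28663865  0.11677902] [ 0.36554038  0.48613201 -0.26735627  1.79920494  0.16097206  0.87528565
 -1.70405891]
at [ 580.2 -127.3  150.6   -9. ] rp [-3.141e+00 -2.000e-03] t 49.0667 w 14.9 F [3.7 1.6 3.4]
[ 578.  -126.   151.    -3.6] -> [0, 0, np.float64(-0.095), np.float64(-0.24), np.float64(-0.09), np.float64(-0.04)] rows 0.8
```

Request:
play_rows(
  targets=[
    [0,0,0.05,0,0.01,0,255],
    [0,0,0.1,0,0.02,0,255],
    [0,0,0.15,0,0.02,0,255],
    [0,0,0.15,0,0.02,0,255],
  ],
)

```text
t: 49.4
tcp_pos: [580.1, -127.5, 150.6]
tool_rot: [-3.141, -0.002, -0.308]
ft_force: [4.3, 2.0, 4.0]
grip_width: 14.6
finger_force: 100.4
```

```bash
python3 - <<'E'
from bench import *
print(sense()["ft_torque"],sense()["tool_rot"])
E
```

```text
[ 0.50164368 -1.2390624   0.14559722] [-3.14093426e+00 -1.96066931e-03 -3.08099479e-01]
```

Request:
play_rows(
  targets=[
    [0,0,0.05,0,0.01,0,255],
    [0,0,0.1,0,0.02,0,255],
    [0,0,0.14,0,0.02,0,255],
    [0,0,0.14,0,0.02,0,255],
  ],
)

```text
t: 49.73
tcp_pos: [580.0, -127.7, 150.6]
tool_rot: [-3.141, -0.002, -0.447]
ft_force: [5.1, 2.3, 5.1]
grip_width: 14.6
finger_force: 100.7
```

```bash
python3 - <<'E'
from bench import *
print(sense()["ft_torque"],sense()["tool_rot"])
E
```

```text
[ 0.49677749 -1.24081133  0.38392366] [-3.14102103e+00 -1.72945343e-03 -4.47425486e-01]
```

Torque is rising, so it's at the stop. One more nudge to confirm, then I look at the frame.

Request:
play_rows(
  targets=[
    [0,0,0.06,0,0,0,255],
    [0,0,0.06,0,0,0,255],
    [0,0,0.06,0,0,0,255],
  ],
)

```text
t: 49.98
tcp_pos: [579.9, -127.8, 150.6]
tool_rot: [-3.141, -0.002, -0.507]
ft_force: [3.7, 0.8, 6.2]
grip_width: 14.6
finger_force: 100.8
```

```bash
python3 - <<'E'
from h import *
from bench import *
print(sense()["ft_torque"],sense()["tool_rot"])
c=capture("wrist");W=cloud(c);print("frame",rect(W,41,52,box=(520,650,-115,100),k=3))
E
```

```text
[ 0.46890965 -1.22478283  0.3332839 ] [-3.14089553e+00 -1.59901667e-03 -5.07143945e-01]
frame [(array([619.7, -24.4]), array([173.9,  70.5]), 64.0, np.float64(46.3), 5766), (array([545.2, -38.6]), array([39.8,  9.3]), 87.1, np.float64(46.4), 545), (array([633. ,  77.6]), array([11.9,  8.2]), -7.2, np.float64(48.0), 331)]
```

Request:
play_rows(
  targets=[
    [0,0,-0.1,0,0,0,255],
    [0,0,-0.2,0,0,0,255],
    [0,0,-0.28,0,0,0,255],
    [0,0,-0.28,0,0,-0.5,255],
    [0,0,-0.28,0,0,-1.5,255],
    [0,0,-0.28,0,0,-3,255],
    [0,0,-0.28,0,0,-3,255],
  ],
)

```text
t: 50.62
tcp_pos: [578.2, -128.9, 180.7]
tool_rot: [3.14, 0.002, -0.231]
ft_force: [0.9, -0.1, -2.2]
grip_width: 14.9
finger_force: 99.8
```

Request:
play_rows(
  targets=[
    [0,0,0,0,0,-4,255],
    [0,0,0,0,0,-8,255],
    [0,0,0,0,0,-8,255],
    [0,0,0,0,0,-8,255],
    [0,0,0,0,0,-8,255],
  ],
)

```text
t: 51.03
tcp_pos: [577.1, -128.5, 257.9]
tool_rot: [3.14, 0.005, -0.233]
ft_force: [-0.1, 0.4, -2.0]
grip_width: 14.4
finger_force: 99.9
```

```bash
python3 - <<'E'
from h import *
from bench import *
c=capture("wrist");W=cloud(c);print("frame",rect(W,41,50,box=(520,650,-115,100),k=3));cv2.imwrite("pics/w11.png",c["pixels"][:,:,::-1])
plan([(560,65,265,10),(532.3,253.3,250,30.5),(532.3,253.3,195,30.5)])
E
```

```text
frame [(array([585.6, -18.4]), array([174.2,  93.4]), 87.2, np.float64(46.4), 4393), (array([593.3, -67.3]), array([69.8, 34.5]), 35.4, np.float64(45.4), 145), (array([611.1,  -5.2]), array([48.5, 18.1]), 61.5, np.float64(45.6), 121)]
at [ 577.  -128.4  257.3  -13.3] rp [3.141 0.005] t 51.0833 w 14.7 F [ 0.1 -0.3 -1.8]
[560.  65. 265.  10.] -> [0, 0, np.float64(-0.407), np.float64(-6.12), np.float64(-18.42), np.float64(-0.77)] rows 4.7
[532.3 253.3 250.   30.5] -> [0, 0, np.float64(-0.358), np.float64(0.54), np.float64(-19.02), np.float64(1.5)] rows 4.7
[532.3 253.3 195.   30.5] -> [0, 0, np.float64(-0.0), np.float64(0.0), np.float64(0.0), np.float64(5.5)] rows 1.3
```

View pics/w11.png

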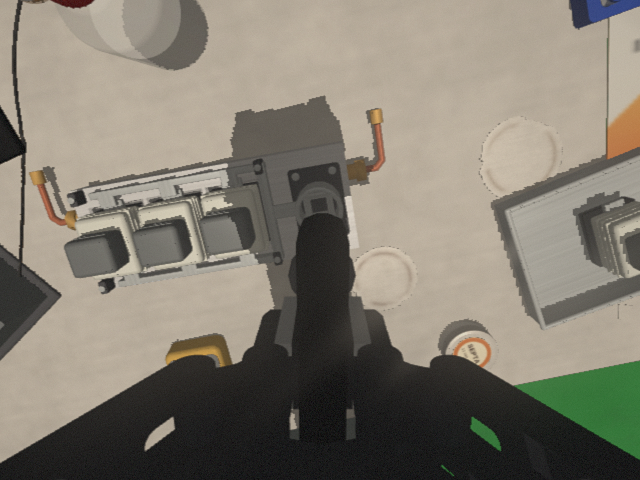

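Three cartridges are home, the spent one stands in the tray at (620,240), and the frame's far edge has moved 20 mm, so it is locked. Now I return the key.

Request:
play_rows(
  targets=[
    [0,0,-0.407,-6.1,-18.4,-0.8,255],
    [0,0,-0.407,-6.1,-18.4,-0.8,255],
    [0,0,-0.407,-6.1,-18.4,-0.8,255],
    [0,0,-0.407,-6.1,-18.4,-0.8,255],
    [0,0,-0.407,-6.1,-18.4,-0.8,255],
    [0,0,-0.407,-6.1,-18.4,-0.8,255],
    [0,0,-0.407,-6.1,-18.4,-0.8,255],
  ],
)

```text
t: 51.67
tcp_pos: [560.7, 66.8, 265.7]
tool_rot: [-3.141, 0.004, 0.179]
ft_force: [-0.0, -0.9, -3.0]
grip_width: 14.4
finger_force: 99.7
```

Request:
play_rows(
  targets=[
    [0,0,-0.358,0.5,-19,1.5,255],
    [0,0,-0.358,0.5,-19,1.5,255],
    [0,0,-0.358,0.5,-19,1.5,255],
    [0,0,-0.358,0.5,-19,1.5,255],
    [0,0,-0.358,0.5,-19,1.5,255],
    [0,0,-0.358,0.5,-19,1.5,255],
    [0,0,-0.358,0.5,-19,3.5,255],
    [0,0,-0.358,0.5,-19,5,255],
  ],
)

```text
t: 52.33
tcp_pos: [534.7, 250.9, 215.7]
tool_rot: [3.14, 0.002, 0.53]
ft_force: [-0.2, -1.1, -2.2]
grip_width: 14.8
finger_force: 99.8
```

Request:
play_rows(
  targets=[
    [0,0,0,0,0,0,255],
    [0,0,0,0,0,0,255],
    [0,0,0,0,0,0,255],
    [0,0,0,0,0,0,255],
    [0,0,0,0,0,0,255],
  ],
)

```text
t: 52.75
tcp_pos: [535.0, 252.9, 218.7]
tool_rot: [3.141, -0.001, 0.531]
ft_force: [-0.3, 0.6, -1.9]
grip_width: 15.0
finger_force: 99.7
```

```bash
python3 - <<'E'
from h import *
plan([(532.3,253.3,162,30.5)])
E
```

```text
at [535.  252.9 218.7  30.4] rp [ 3.141e+00 -1.000e-03] t 52.75 w 15.0 F [-0.3  0.6 -1.9]
[532.3 253.3 162.   30.5] -> [0, 0, np.float64(-0.001), np.float64(-0.21), np.float64(-0.17), np.float64(5.67)] rows 1.4
```

Request:
play_rows(
  targets=[
    [0,0,0,-0.2,-0.17,1,255],
    [0,0,0,-0.2,-0.17,2.5,255],
    [0,0,0,-0.2,-0.17,4,255],
    [0,0,0,-0.2,-0.17,5.7,255],
    [0,0,0,-0.2,-0.17,5.7,255],
    [0,0,0,-0.2,-0.17,5.7,255],
  ],
)

```text
t: 53.25
tcp_pos: [531.3, 253.4, 160.1]
tool_rot: [-3.141, 0.002, 0.532]
ft_force: [0.6, -0.1, -1.1]
grip_width: 15.0
finger_force: 99.6
```

Request:
play_rows(
  targets=[
    [0,0,0,0,0,1,255],
    [0,0,0,0,0,2,255],
    [0,0,0,0,0,3,255],
    [0,0,0,0,0,3.6,255],
    [0,0,0,0,0,3.6,255],
    [0,0,0,0,0,3.6,255],
  ],
)

```text
t: 53.75
tcp_pos: [531.6, 253.6, 124.4]
tool_rot: [-3.141, 0.001, 0.532]
ft_force: [0.4, 0.2, -1.4]
grip_width: 14.7
finger_force: 99.6
```

Request:
play_rows(
  targets=[
    [0,0,0,0,0,0.2,255],
    [0,0,0,0,0,0.3,255],
    [0,0,0,0,0,0.3,255],
  ],
)

```text
t: 54.0
tcp_pos: [532.1, 253.9, 122.7]
tool_rot: [3.141, -0.001, 0.532]
ft_force: [-0.6, 0.3, 2.9]
grip_width: 14.8
finger_force: 100.5
```

Contact at 122.7 mm, so the collar is on the block. I release and retreat.

Request:
play_rows(
  targets=[
    [0,0,0,0,0,0,150],
    [0,0,0,0,0,0,0],
    [0,0,0,0,0,0,0],
    [0,0,0,0,0,0,0],
    [0,0,0,0,0,0,0],
    [0,0,0,0,0,0,0],
  ],
)

```text
t: 54.5
tcp_pos: [531.8, 253.5, 121.7]
tool_rot: [-3.142, 0.0, 0.532]
ft_force: [0.3, 0.3, -0.3]
grip_width: 84.6
finger_force: 0.0
```

Request:
play_rows(
  targets=[
    [0,0,0,0,0,-3,0],
    [0,0,0,0,0,-7,0],
    [0,0,0,0,0,-11,0],
    [0,0,0,0,0,-15,0],
    [0,0,0,0,0,-17,0],
    [0,0,0,0,0,-17,0],
  ],
)

```text
t: 55.0
tcp_pos: [534.0, 255.3, 297.8]
tool_rot: [3.14, -0.01, 0.532]
ft_force: [0.2, 0.1, 0.9]
grip_width: 85.5
finger_force: 0.0
```

Request:
play_rows(
  targets=[
    [0,0,0,-8,8,0,0],
    [0,0,0,-8,8,0,0],
    [0,0,0,-8,8,0,0],
    [0,0,0,-8,8,0,0],
    [0,0,0,-8,8,0,0],
  ],
)

```text
t: 55.42
tcp_pos: [503.2, 142.1, 291.4]
tool_rot: [3.141, 0.001, 0.528]
ft_force: [-0.7, 1.4, 0.7]
grip_width: 85.2
finger_force: 0.0
```

```bash
python3 - <<'E'
from h import *
from bench import *
c=capture("top");W=cloud(c);cv2.imwrite("pics/top12.png",c["pixels"][:,:,::-1])
print("key",rect(W,140,170,box=(460,600,190,320)))
for p in((582,-55),(585,-1),(588,53)):print(rect(W,88,105,box=(p[0]-40,p[0]+40,p[1]-26,p[1]+26)))
print("frame",rect(W,41,52,box=(520,650,-115,100),k=2));print("spent",rect(W,78,95,box=(420,550,-470,-320)))
print("tin",rect(W,18,30,box=(340,430,-290,-200)),"meter",rect(W,20,35,box=(320,480,-10,90)))
E
```

```text
key []
[(array([583.7, -55.1]), array([35.7, 30.4]), 86.5, np.float64(95.7), 227)]
[(array([583.9,  -1.5]), array([35.6, 31.1]), 85.4, np.float64(95.6), 229)]
[(array([587.7,  52.7]), array([35.9, 30. ]), 85.8, np.float64(95.6), 228)]
frame [(array([585.5, -21.4]), array([173.8,  93.3]), 85.5, np.float64(46.0), 729), (array([631.3,  76.6]), array([9.3, 7. ]), 2.2, np.float64(48.5), 17)]
spent [(array([ 481.9, -392.3]), array([37.1, 30.3]), -80.4, np.float64(85.2), 237)]
tin [(array([ 386.1, -242.6]), array([54.8, 52.3]), -44.9, np.float64(22.6), 468)] meter [(array([413. ,  18.1]), array([119.7,  50.4]), 26.8, np.float64(25.3), 677)]
```

View pics/top12.png

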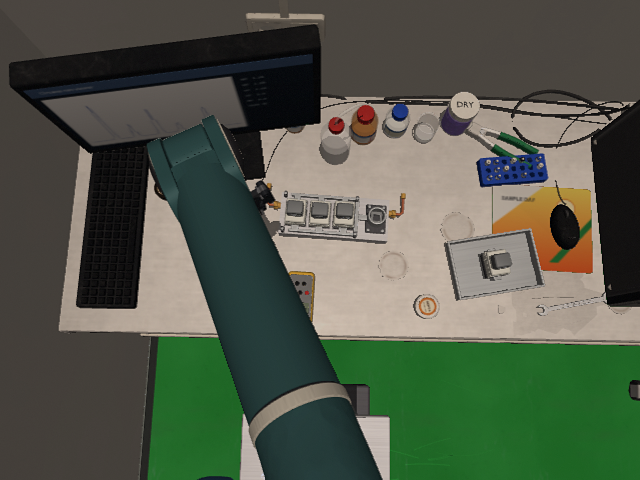

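The top view shows three cartridges locked at (296–345,212), the spent one upright in the tray at (496,263), and the tin unmoved at (427,306). The arm hides the key, so I check it from the side camera.

```bash
python3 - <<'E'
from h import *
from bench import *
c=capture("side");W=cloud(c);cv2.imwrite("pics/s13.png",cv2.resize(c["pixels"][160:280,240:400,::-1],(800,600)))
print("key",rect(W,130,160,box=(460,600,190,320)),"collar",rect(W,62,76,box=(510,552,230,275)))
print("meter",rect(W,20,35,box=(320,480,-10,90)));W0=cloud(dict(np.load("/tmp/side0.npz")));print("meter0",rect(W0,20,35,box=(320,480,-10,90)),"key0",rect(W0,130,160,box=(460,600,190,320)))
print(sense()["ft_force"],sense()["t"])
E
```

```text
key [(array([531.4, 248. ]), array([89.2, 20.4]), 31.6, np.float64(144.6), 192)] collar [(array([531. , 251.2]), array([42.2, 40.8]), 87.8, np.float64(68.5), 71)]
meter [(array([403.5,  37.1]), array([113.5,  62.5]), -2.4, np.float64(25.8), 461)]
meter0 [(array([403.2,  35.9]), array([113.5,  64.1]), -2.1, np.float64(26.0), 463)] key0 [(array([532.9, 247.6]), array([88.1, 16.1]), -84.6, np.float64(148.2), 113)]
[ 0.9133303   0.17332909 -0.17922796] 55.5167
```

View pics/s13.png

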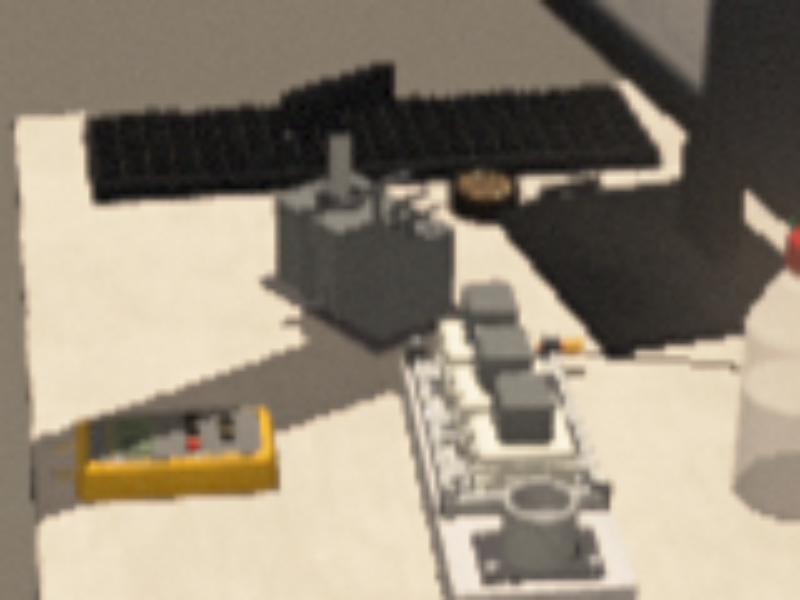

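The key hangs upright at (340,160) with its collar on the block, and the meter at (178,450) has not moved. I hand the job in.

```bash
python3 -c "
from bench import *
print(finish_job())"
```

```text
the job is handed in; nothing more can be done
None
```

The job is handed in at about 55 s: three fresh cartridges are home and the frame is locked. The one spent cartridge stands in the return tray, the key hangs upright in its block, and the meter and tin are where they were.

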